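# Pack up two stands and lay a roller track level with a conveyor

## Robot

A 6-joint arm with a two-finger parallel gripper is mounted at the origin on the work surface. World frame = base frame: x ahead of the robot, y to its left, z up, the work surface at z = 0. Lengths are in mm, angles in rad, forces in N, time in s.
With the tool pointing down it reaches from about 275 to 775 mm from the base axis. Payload 14.6 kg.
Tool frame: the origin (TCP) lies at the very end of the fingers, on their centre line; the grasp point (between the pads) lies 19 mm behind it; z points along the fingers, y is the line along which they close (so a half turn about z gives the same grasp; the last joint's range is limited). The gripper opens to 85 mm and grips with 20 to 120 N. Pads are 22 mm wide; open, the fingers measure 114 mm over their backs; the gripper's body (76 mm by 85 mm) begins 54 mm behind the grasp point. The pads swing forward as they close: fully open they stand 13 mm farther back than shut.
Start: joints at [-1.451, 0.263, -0.048, 1.259, 0, 1.415], TCP at [142.455, -505.307, 202.678] pointing down, gripper open.
Joint ranges: [-2.65, 2.65], [-0.89, 1.7], [-1.18, 1.37], [-2.13, 2.11], [-1.35, 1.29], [-3.14, 3.14]. Speed limits (rad/s): [1.89, 1.89, 2.57, 2.79, 3.14, 3.14].

## Interface

Orientations are given as a unit quaternion [x, y, z, w].
In Python, from plant import manip, camera gives the robot as it stands.
- The arm moves only by the tool carry_out, never from a script. Its argument "commands" is a list of rows, each an object of numbers: "x", "y", "z": the shift along the tool's x, y, z scaled (see below); "roll": the turn about the tool's z scaled (see below). A call has 1 to 20 rows; each row shifts and turns the commanded pose from where the row before left it, along the tool's axes as they then stand; what a row does not reach is not made up. The controller multiplies each number of a shift by 20 mm and each number of a turn by 0.1 rad. A row lasts 1/12 s, in which the tool goes at most 41.7 mm and 7.16 degrees, less where a joint would pass 70% of its speed; a pose out of reach is approached as far as the arm can. A call with a number of a shift or a turn outside -1 to 1 is refused whole. A call with a gripper value outside its range is refused whole. "fingers" is the opening, from 0 (shut) to 1 (fully open), set as the call begins (left out, the last holds). The fingers move at their own pace and stop on an object; the grip force is fixed at half the most. Time passes only in rows, so rows that do not move let the fingers close. It gives the time, the measured TCP pose, the force, the opening and the grip force at its end, in the units of the state.
- manip.state(): the state, without advancing time (a new reading comes with each control period).
- camera(name): name is "scene" or "top" or "wrist"; returns a dict with "pixels" (400x640x3 uint8, red, green, blue), "mtx" (3x3 intrinsics, pixels), "camera_from_world" (4x4, takes a point from world to camera coordinates). Camera axes: x right, y down, z forward; pixel columns grow to the right and rows downward; lengths in mm; the calibration is good to about 2 mm. A picture is of the moment at which its call begins. There is no depth.
- manip.job_done(): hands the job in; it is judged then, once.
The state is a dict: "t": time; "joints": joint angles; "dq": joint speeds; "joint_efforts": joint torques, N m; "ee_pos": TCP position; "ee_rot": TCP orientation; "wrist_force": force on the tool from outside, world axes, zero at the start; "moment": the same for the moment, N m; "opening": finger opening in mm; "grasp_force": force on a finger pad.
Only numpy, scipy, OpenCV 4.12 (cv2) and the standard library are available. Lean on these libraries where they do the work, as an engineer would, in place of code of your own. Each camera call takes 0.05 s, during which the arm holds its last target. There are 200 camera calls.

## Task

Set up the loose roller track as the continuation of the belt conveyor: first pack up the two support stands with spacer plates from the table, then lay the track, rollers up, across both stacks so that it lies level with its roller tops flush with the belt, straight in line with the conveyor and about 15 mm clear of its end. Work out which plates each stand needs (one is left over); centre them squarely on the stand, and where two go on one stand put the thicker one underneath. Do not disturb the bottle and the tape roll.

Things in the scene. Friction and masses are not known exactly. Their poses are not given: they have to be found in the camera images.
- plate_6: loose square aluminium spacer plate with four small screw holes, 46 x 46 mm and 6 mm thick; one of four that differ in thickness and (slightly) in width: 6 mm (46 mm square), 12 mm (50), 18 mm (54), 24 mm (60). Lies flat on the table at the start. Origin at the centre of its underside, x and y along its edges, z up
- plate_12: loose square aluminium spacer plate with four small screw holes, 50 x 50 mm and 12 mm thick; one of four that differ in thickness and (slightly) in width: 6 mm (46 mm square), 12 mm (50), 18 mm (54), 24 mm (60). Lies flat on the table at the start. Origin at the centre of its underside, x and y along its edges, z up
- plate_18: loose square aluminium spacer plate with four small screw holes, 54 x 54 mm and 18 mm thick; one of four that differ in thickness and (slightly) in width: 6 mm (46 mm square), 12 mm (50), 18 mm (54), 24 mm (60). Lies flat on the table at the start. Origin at the centre of its underside, x and y along its edges, z up
- plate_24: loose square aluminium spacer plate with four small screw holes, 60 x 60 mm and 24 mm thick; one of four that differ in thickness and (slightly) in width: 6 mm (46 mm square), 12 mm (50), 18 mm (54), 24 mm (60). Lies flat on the table at the start. Origin at the centre of its underside, x and y along its edges, z up
- track: loose roller track, 0.27 to 0.5 kg: straight aluminium channel 280 mm long (its y), 50 mm wide over its side walls (its x), walls 26 mm high, eleven steel rollers across it with tops 30 mm above its underside. Both ends alike. Lies rollers up on the table at the start. Origin at the centre of its flat underside, z up; balances about its middle, where the walls can be gripped from above
- conveyor: fixed belt conveyor, 460 mm long, 74 mm wide, with black belt 50 mm wide; belt's upper face 110 mm above the table. Origin on the table (height 0) under the middle of its end nearest the stands. The conveyor runs from there along its own +y, the line of the stands along its own -y; x across the belt, z up. A gear motor sits on the +x side of its other end
- tall_stand: the taller of two fixed stands (base 90 x 80 mm, column 40 x 40, dark square head plate 70 x 70); flat top of its head 62 mm above the table. Origin on the table (height 0) under its centre; axes parallel to the conveyor's. The stands' centres lie on the conveyor's centre line, one 75 mm and one 235 mm from its end; which is which differs between starts
- short_stand: the shorter of two fixed stands (base 90 x 80 mm, column 40 x 40, dark square head plate 70 x 70); flat top of its head 44 mm above the table. Origin on the table (height 0) under its centre; axes parallel to the conveyor's. The stands' centres lie on the conveyor's centre line, one 75 mm and one 235 mm from its end; which is which differs between starts
- bottle: bystander: small upright white plastic bottle with a white cap, 34 mm across, 85 mm tall, loose. Origin at the centre of its base
- tape_roll: bystander: roll of pale paper tape lying on its flat side, 80 mm across, 40 mm bore, 45 mm tall, loose. Origin at the centre of its underside
Mind the look-alikes: they are no part of the job. Leave any red look-alike of the plate_18 alone. Leave any pink look-alike of the plate_12 alone.

How it is judged:
By the outcome, as a careful person would: the job done as asked, in the order asked, and still so for the second after the job is handed in, with the robot touching nothing.
It also fails if it takes over 115 s, if anything falls off the work surface, if the arm or the gripper's body presses on something with over 40 N, if the wrist force passes 120 N, or if a joint passes its speed limit or range.

## Working session

There is one attempt and no reset: what is moved stays moved. The work goes in short steps, Python scripts to look and compute and a tool call to move; the robot and the scene stay as the last step left them, time stands still between calls to the robot, and variables do not carry over. Pictures are saved under pics/ and viewed, at most 14 in all, crops included, and the job is handed in when it is done.

Besides the shell and the picture viewer there is one more tool, called after "Call:" as a command line: name --argument value ..., lists and objects as JSON in quotes. carry_out: Moves the arm, as the interface text tells. Its arguments: {"type":"object","properties":{"commands":{"type":"array"},"fingers":{"type":"number"}},"required":["commands"]}

```bash
mkdir -p pics; ls; cat > h.py <<'E'
import numpy as np, cv2
from plant import manip, camera
def snap(n,f=None):
    c=camera(n)
    c['bgr']=np.ascontiguousarray(np.array(c['pixels'])[:,:,::-1])
    if f: cv2.imwrite('pics/'+f,c['bgr'])
    return c
def ray(c,uv,z):
    K=np.array(c['mtx']);T=np.array(c['camera_from_world']);R=T[:3,:3];o=-R.T@T[:3,3]
    d=R.T@np.linalg.inv(K)@np.array([uv[0],uv[1],1.]); return o+d*(z-o[2])/d[2]
def proj(c,p):
    K=np.array(c['mtx']);T=np.array(c['camera_from_world']);q=K@(T[:3,:3]@np.array(p,float)+T[:3,3]);return q[:2]/q[2]
E
python3 - <<'E'
from h import *
for n in('scene','top'):
    c=snap(n,n+'0.png');T=np.array(c['camera_from_world']);print(n,-T[:3,:3].T@T[:3,3],np.array(c['mtx']).tolist());print(T[:3,:3].round(3).tolist())
s=manip.state();print(s)
E
```

```text
pics
scene [1087.36796468 -267.40500015  791.70444621] [[386.6417217702243, 0.0, 316.61232709917687], [0.0, 386.6417217702243, 194.65486628196388], [0.0, 0.0, 1.0]]
[[0.327, 0.945, 0.005], [0.754, -0.257, -0.604], [-0.57, 0.201, -0.797]]
top [390.73230886 -89.67756443 845.04903414] [[365.8605073882956, 0.0, 320.4245825899622], [0.0, 365.8605073882956, 206.66064415846526], [0.0, 0.0, 1.0]]
[[0.005, -1.0, -0.023], [-0.982, -0.001, -0.188], [0.188, 0.024, -0.982]]
{'t': 0.1, 'joints': array([-1.45131256e+00,  2.63463346e-01, -4.88769627e-02,  1.25940494e+00,
        1.40185919e-05,  1.41548032e+00]), 'dq': array([ 1.58721788e-04, -6.01658372e-04,  3.14511855e-03,  2.12533335e-05,
        2.00807148e-03,  5.58438502e-04]), 'joint_efforts': array([ 5.81530374e-03, -6.38577747e+01,  3.85065687e+01,  9.89295251e-03,
        1.57996146e-05,  4.88612261e-05]), 'ee_pos': array([ 142.41854521, -505.02440158,  202.2780081 ]), 'ee_rot': array([ 9.90575366e-01,  1.36967952e-01,  1.55082514e-05, -4.74261241e-04]), 'wrist_force': array([0.50751728, 0.3404504 , 0.25457595]), 'moment': array([0.00296634, 0.00698435, 0.03779327]), 'grasp_force': 0.0, 'opening': 85.3604384732422}
```

View pics/top0.png

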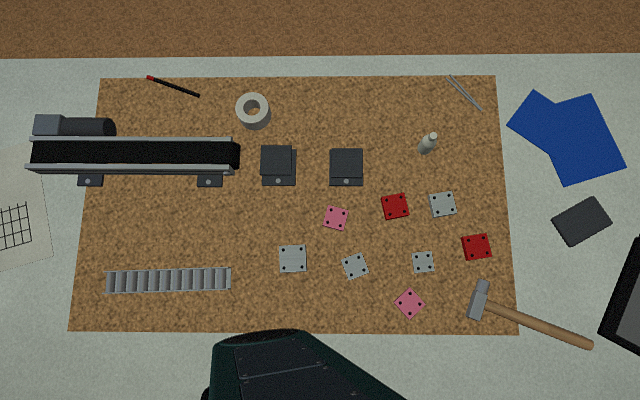

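View pics/scene0.png

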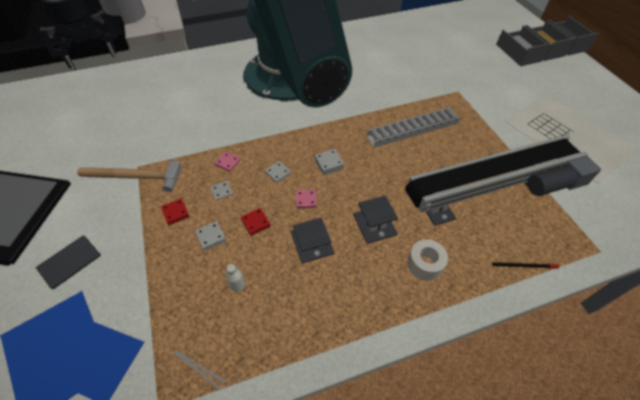

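The top view shows the conveyor on the left (row 153) with its end at col ~238, the stands at (278,163) and (346,165), and the track at (168,280). The grey plates are at (293,259), (355,266), (423,262) and (443,204). The look-alikes are red at (395,206) and (476,247), and pink at (335,217) and (409,303). The tape is at (253,111) and the bottle at (428,143).
The stack top must be at 80 mm, so the tall stand gets 18 and the short stand gets 24 with 12 on it. The 6 is left over.

```bash
cat > m.py <<'E'
from h import *
c=snap('top');im=c['bgr']
big=cv2.resize(im,None,fx=4,fy=4,interpolation=cv2.INTER_CUBIC)
hsv=cv2.cvtColor(big,cv2.COLOR_BGR2HSV)
m=((hsv[...,1]<45)&(hsv[...,2]>110)).astype(np.uint8)*255
m=cv2.morphologyEx(m,cv2.MORPH_CLOSE,np.ones((21,21)))
m=cv2.morphologyEx(m,cv2.MORPH_OPEN,np.ones((9,9)))
for ct in cv2.findContours(m,cv2.RETR_EXTERNAL,cv2.CHAIN_APPROX_NONE)[0]:
    r=cv2.minAreaRect(ct)
    u,v=np.array(r[0])/4
    if 60<u<510 and 80<v<330 and cv2.contourArea(ct)>2000:
        for z in (6,12,18,24):
            P=np.array([ray(c,q/4,z)[:2] for q in cv2.boxPoints(r)])
            print((u.round(),v.round()),z,P.mean(0).round(1),'sides',np.linalg.norm(P[1]-P[0]).round(1),np.linalg.norm(P[2]-P[1]).round(1),'ang',np.degrees(np.arctan2(*(P[1]-P[0])[::-1])).round(1))
cv2.imwrite('pics/c1.png',cv2.resize(im[130:320,250:500],None,fx=3,fy=3,interpolation=cv2.INTER_CUBIC)[:, :750])
E
python3 m.py
```

```text
(np.float64(480.0), np.float64(300.0)) 6 [ 343.5 -422.5] sides 87.5 26.3 ang -19.3
(np.float64(480.0), np.float64(300.0)) 12 [ 343.9 -420.1] sides 86.9 26.1 ang -19.3
(np.float64(480.0), np.float64(300.0)) 18 [ 344.2 -417.7] sides 86.3 25.9 ang -19.3
(np.float64(480.0), np.float64(300.0)) 24 [ 344.5 -415.3] sides 85.7 25.7 ang -19.3
(np.float64(184.0), np.float64(280.0)) 6 [382.9 240. ] sides 217.1 51.7 ang -87.8
(np.float64(184.0), np.float64(280.0)) 12 [382.9 237.6] sides 215.5 51.4 ang -87.8
(np.float64(184.0), np.float64(280.0)) 18 [383.  235.2] sides 214.0 51.0 ang -87.8
(np.float64(184.0), np.float64(280.0)) 24 [383.1 232.9] sides 212.4 50.6 ang -87.8
(np.float64(355.0), np.float64(266.0)) 6 [ 415.3 -148.2] sides 51.2 50.6 ang -68.8
(np.float64(355.0), np.float64(266.0)) 12 [ 415.1 -147.8] sides 50.9 50.3 ang -68.8
(np.float64(355.0), np.float64(266.0)) 18 [ 414.9 -147.4] sides 50.5 49.9 ang -68.8
(np.float64(355.0), np.float64(266.0)) 24 [ 414.8 -146.9] sides 50.1 49.5 ang -68.8
(np.float64(423.0), np.float64(262.0)) 6 [ 425.3 -301.3] sides 47.3 46.8 ang -82.0
(np.float64(423.
[... 1198 characters left out ...]
 -321.5] sides 52.6 24.8 ang -41.0
(np.float64(252.0), np.float64(108.0)) 6 [801.6 102.4] sides 82.2 81.7 ang -90.4
(np.float64(252.0), np.float64(108.0)) 12 [798.6 101. ] sides 81.6 81.1 ang -90.4
(np.float64(252.0), np.float64(108.0)) 18 [795.7  99.6] sides 81.0 80.6 ang -90.4
(np.float64(252.0), np.float64(108.0)) 24 [792.8  98.3] sides 80.4 80.0 ang -90.4
(np.float64(320.0), np.float64(226.0)) 6 [542.  -52.7] sides 1627.0 807.9 ang -90.6
(np.float64(320.0), np.float64(226.0)) 12 [540.9 -52.9] sides 1615.4 802.2 ang -90.6
(np.float64(320.0), np.float64(226.0)) 18 [539.9 -53.2] sides 1603.7 796.4 ang -90.6
(np.float64(320.0), np.float64(226.0)) 24 [538.8 -53.4] sides 1592.1 790.6 ang -90.6
```

View pics/c1.png

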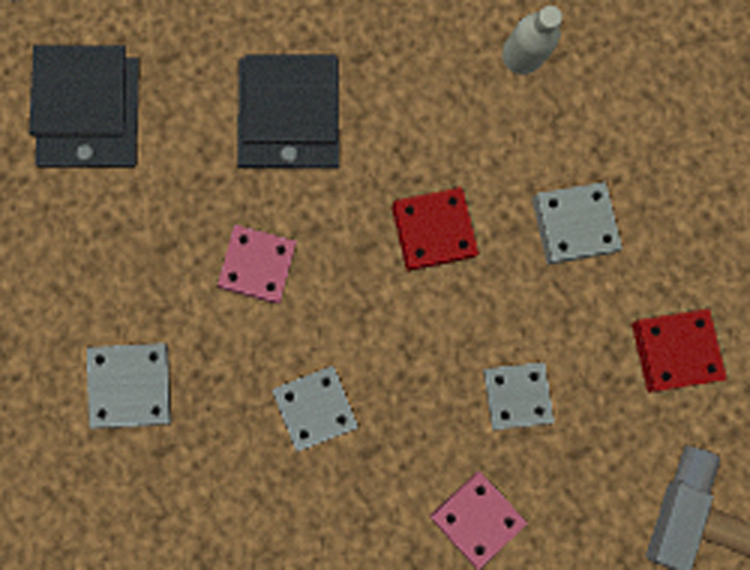

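The grey squares match by size: 24 at (293,258), 12 at (355,266), 6 at (423,262), 18 at (443,204). The red and pink ones are the look-alikes. Next I need the stands and conveyor more sharply.

```bash
python3 - <<'E'
from h import *
c=snap('top');im=c['bgr'][120:200,215:375]
b=cv2.resize(np.clip((im.astype(float)-15)*3.2,0,255).astype(np.uint8),None,fx=5,fy=5,interpolation=cv2.INTER_CUBIC)
cv2.imwrite('pics/c2.png',b)
E
```

```text
(no output)
```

View pics/c2.png

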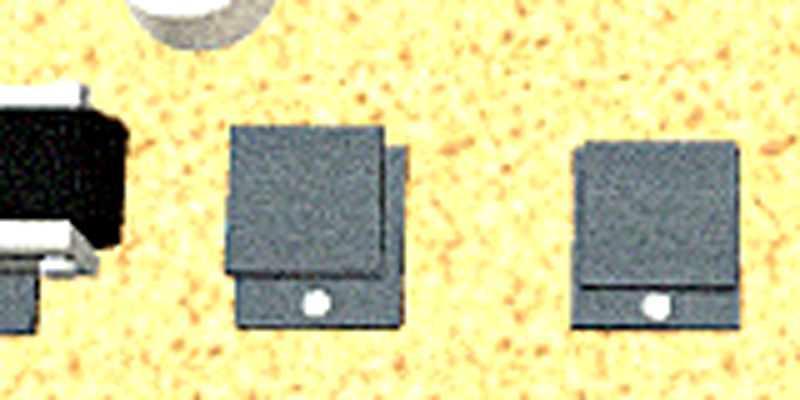

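The left head spans crop (227..383, 126..274) and the right one (579..738, 141..286). The left is shifted farther from its base, so it looks like the taller one. I'll check this numerically.

```bash
python3 - <<'E'
from h import *
c=snap('top')
f=lambda u,v:np.array([215+(u+.5)/5-.5,120+(v+.5)/5-.5])
for n,q in dict(L=[(231,126),(383,126),(381,273),(227,272)],R=[(582,141),(738,142),(737,286),(579,286)]).items():
    for z in(44,62):
        P=np.array([ray(c,f(*a),z)[:2] for a in q]);print(n,z,P.mean(0).round(1),[np.linalg.norm(P[i]-P[i-1]).round(1) for i in range(4)])
# belt: black mask
im=c['bgr'];g=im.max(2)
big=cv2.resize(g,None,fx=4,fy=4,interpolation=cv2.INTER_CUBIC)
m=(big<28).astype(np.uint8)*255; m=cv2.morphologyEx(m,cv2.MORPH_OPEN,np.ones((25,25)))
top=[];bot=[]
for u in range(60,215,4):
    col=np.where(m[4*125:4*185,4*u+2])[0]
    if len(col)>20: top.append(ray(c,(u,125+(col[0])/4-.4),110));bot.append(ray(c,(u,125+(col[-1])/4-.4),110))
for e in(top,bot):
    e=np.array(e); p=np.polyfit(e[:,1],e[:,0],1);print('edge x=a*y+b',p,'at y=60',np.polyval(p,60),np.std(e[:,0]-np.polyval(p,e[:,1])))
for u,v in((125,120),(122,246)): print('end',ray(c,f(u,v),110).round(1),ray(c,f(u,v),95).round(1))
# blobs: holes in bases
E
```

```text
L 44 [654.9  32.9] [np.float64(70.0), np.float64(70.5), np.float64(70.3), np.float64(70.3)]
L 62 [649.   30.2] [np.float64(68.4), np.float64(68.9), np.float64(68.8), np.float64(68.8)]
R 44 [ 647.6 -128.9] [np.float64(69.0), np.float64(71.6), np.float64(68.4), np.float64(71.4)]
R 62 [ 641.8 -128.1] [np.float64(67.4), np.float64(70.0), np.float64(66.8), np.float64(69.8)]
edge x=a*y+b [-5.33015378e-02  6.86023307e+02] at y=60 682.8252146707489 6.289099068005311
edge x=a*y+b [-8.66593908e-02  6.75459238e+02] at y=60 670.2596744120325 9.711824945790863
end [668.3 100.9 110. ] [673.9 104.8  95. ]
end [612.6  99.5 110. ] [617.1 103.4  95. ]
```

```bash
cat >> h.py <<'E'
def yaw():
    x,y,z,w=manip.state()['ee_rot']; return 2*np.arctan2(y,x)
def need(x,y,z,yw=None):
    "shift in row units (20 mm, 0.1 rad) from the measured pose, tool axes as they stand"
    s=manip.state();p=s['ee_pos'];a=(yaw()+np.pi)%(2*np.pi)-np.pi
    d=np.array([x,y,z])-p;c,sn=np.cos(a),np.sin(a)
    r=0 if yw is None else ((np.radians(yw)-a+np.pi/2)%np.pi-np.pi/2)
    print('t',round(s['t'],2),'at',p.round(1),'yaw',np.degrees(a).round(1),'need x,y,z',np.round([(d[0]*c+d[1]*sn)/20,(d[0]*sn-d[1]*c)/20,-d[2]/20],2),'roll',np.round(-r/.1,2),'F',s['wrist_force'].round(1),'op',round(s['opening'],1),'g',round(s['grasp_force'],1))
E
python3 - <<'E'
from h import *
c=snap('top');g=c['bgr'].min(2).astype(float)
for r0,r1 in((132,146),(158,176)):
    P=[];Q=[]
    for u in range(60,215,3):
        d=np.diff(g[r0:r1,u-1:u+2].mean(1))
        for k,L in((np.argmax(d),P),(np.argmin(d),Q)):
            w=np.abs(d[max(k-1,0):k+2]);L.append(ray(c,(u,r0+max(k-1,0)+.5+(w*np.arange(len(w))).sum()/w.sum()),110))
    for n,e in(('rise',P),('fall',Q)):
        e=np.array(e);p=np.polyfit(e[:,1],e[:,0],1)
        for _ in range(3):
            ok=abs(e[:,0]-np.polyval(p,e[:,1]))<1.5;p=np.polyfit(e[ok,1],e[ok,0],1) if ok.sum()>9 else p
        print(r0,n,'slope deg',np.degrees(np.arctan(p[0])).round(2),'x at 100,-50,30',np.polyval(p,[100,30,-129]).round(1),ok.sum(),len(e))
need(556.8,-350,202,10.1)
E
```

```text
132 rise slope deg 0.68 x at 100,-50,30 [683.7 682.8 681. ] 52 52
132 fall slope deg 0.56 x at 100,-50,30 [674.4 673.7 672.1] 52 52
158 rise slope deg 0.51 x at 100,-50,30 [623.3 622.7 621.2] 52 52
158 fall slope deg 0.4 x at 100,-50,30 [612.2 611.7 610.6] 52 52
t 0.3 at [ 142.5 -505.2  202.5] yaw 15.7 need x,y,z [22.05 -1.85  0.03] roll 0.98 F [-0.4  0.9 -0.9] op 85.3 g 0.0
```

Call:
carry_out --commands '[{"x":1,"y":-0.1,"roll":0.5},{"x":1,"y":-0.1,"roll":0.48},{"x":1},{"x":1},{"x":1},{"x":1},{"x":1},{"x":1},{"x":1},{"x":1},{"x":1},{"x":1},{"x":1},{"x":1},{"x":1},{"x":1},{"x":1},{"x":0.8}]'

```text
invalid input
```

```bash
python3 - <<'E'
from h import *
c=snap('wrist','w1.png');need(556.8,-350,120,10.1)
T=np.array(c['camera_from_world']);print(-T[:3,:3].T@T[:3,3],T[:3,:3].round(3).tolist(),c['mtx'][0][0]);print(proj(c,(556.8,-350.2,18)))
E
```

```text
t 0.35 at [ 142.5 -505.2  202.6] yaw 15.7 need x,y,z [22.05 -1.85  4.13] roll 0.99 F [-0.5  0.2 -0.3] op 85.6 g 0.0
[ 216.13803846 -484.69326845  374.02097191] [[0.271, -0.963, 0.0], [-0.918, -0.258, 0.299], [-0.288, -0.082, -0.954]] 313.07800676836973
[ 269.66613661 -418.26061139]
```

View pics/w1.png

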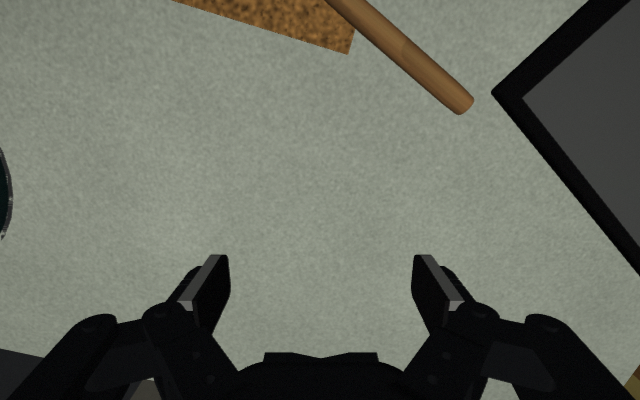

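The wrist view shows bare table with the two fingertips at (215,260) and (430,260). The move was refused, so I'll retry with every key in each row.

Call:
carry_out --commands '[{"x":1,"y":-0.1,"z":0,"roll":0.5},{"x":1,"y":-0.1,"z":0,"roll":0.48},{"x":1,"y":0,"z":0,"roll":0},{"x":1,"y":0,"z":0,"roll":0},{"x":1,"y":0,"z":0,"roll":0},{"x":1,"y":0,"z":0,"roll":0},{"x":1,"y":0,"z":0,"roll":0},{"x":1,"y":0,"z":0,"roll":0},{"x":1,"y":0,"z":0,"roll":0},{"x":1,"y":0,"z":0,"roll":0},{"x":1,"y":0,"z":0,"roll":0},{"x":1,"y":0,"z":0,"roll":0},{"x":1,"y":0,"z":0,"roll":0},{"x":1,"y":0,"z":0,"roll":0},{"x":1,"y":0,"z":0,"roll":0},{"x":1,"y":0,"z":0,"roll":0},{"x":1,"y":0,"z":0,"roll":0},{"x":0.8,"y":0,"z":0,"roll":0}]' --fingers 1

```text
t: 1.85
ee_pos: [492.6, -435.5, 202.4]
ee_rot: [0.996, 0.089, 0.0, -0.0]
wrist_force: [-0.3, -0.0, 0.3]
opening: 85.0
grasp_force: 0.0
```

```bash
python3 - <<'E'
from h import *
c=snap('wrist','w2.png');need(556.8,-350,120,10.1)
print(proj(c,(556.8,-350.2,18)))
E
```

```text
t 1.9 at [ 494.5 -434.9  202. ] yaw 10.2 need x,y,z [ 3.82 -3.62  4.1 ] roll 0.02 F [ 0.5  2.2 -1.3] op 85.4 g 0.0
[252.83376624  98.56250043]
```

View pics/w2.png

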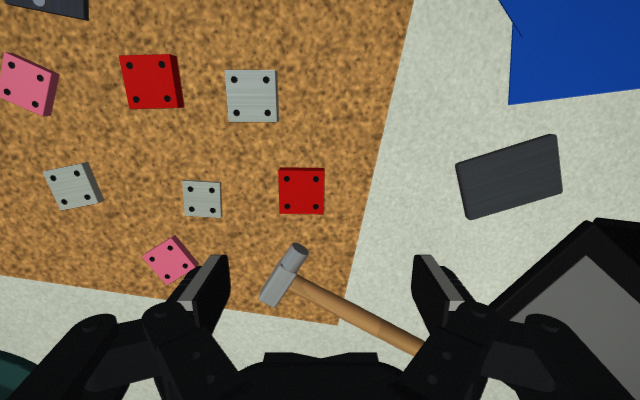

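The plate_18 appears at (251,96), close to the predicted (253,99). I'll sidestep so it lies straight under the wrist camera, then measure it there.

Call:
carry_out --commands '[{"x":0,"y":-0.9,"z":0.5,"roll":0},{"x":0,"y":-0.9,"z":0.5,"roll":0},{"x":0,"y":-0.9,"z":0.5,"roll":0},{"x":0,"y":-0.9,"z":0,"roll":0},{"x":0,"y":0,"z":0,"roll":0}]' --fingers 1

```text
t: 2.32
ee_pos: [477.7, -362.3, 172.6]
ee_rot: [0.996, 0.089, -0.0, -0.001]
wrist_force: [-0.9, 0.3, 0.7]
opening: 85.7
grasp_force: 0.0
```

```bash
cat >> h.py <<'E'
def plate(c,x,y,z,w,lo=95):
    "grey square top face at height z near x,y: centre and yaw (deg, mod 90) by minAreaRect of ray-cast contour"
    b=cv2.resize(c['bgr'],None,fx=3,fy=3,interpolation=cv2.INTER_CUBIC);h=cv2.cvtColor(b,cv2.COLOR_BGR2HSV)
    m=((h[...,1]<50)&(h[...,2]>lo)).astype(np.uint8)*255
    m=cv2.morphologyEx(cv2.morphologyEx(m,cv2.MORPH_CLOSE,np.ones((21,21))),cv2.MORPH_OPEN,np.ones((9,9)))
    p=proj(c,(x,y,z))*3+1
    for ct in cv2.findContours(m,cv2.RETR_EXTERNAL,cv2.CHAIN_APPROX_NONE)[0]:
        if cv2.pointPolygonTest(ct,(float(p[0]),float(p[1])),False)>=0:
            hull=cv2.convexHull(ct)[:,0]
            W=np.array([ray(c,(q-1)/3,z)[:2] for q in hull],np.float32)
            r=cv2.minAreaRect(W);a=r[2]%90;a=a-90 if a>45 else a
            print('centre',np.round(r[0],1),'sides',np.round(r[1],1),'exp',w,'yaw',round(a,1),'px',(p/3).round());return r[0][0],r[0][1],a
    print('none at',p/3)
E
python3 - <<'E'
from h import *
c=snap('wrist','w3.png')
for lo in(80,95,110,125):r=plate(c,556.8,-350.2,18,54,lo)
need(r[0],r[1],6,r[2])
E
```

```text
centre [ 558.9 -347.7] sides [53.1 53.5] exp 54 yaw 10.2 px [323.  97.]
centre [ 558.9 -347.7] sides [53.1 53.5] exp 54 yaw 10.2 px [323.  97.]
centre [ 558.9 -347.7] sides [53.1 53.5] exp 54 yaw 10.2 px [323.  97.]
centre [ 558.9 -347.6] sides [53.1 53.5] exp 54 yaw 10.2 px [323.  97.]
t 2.37 at [ 478.3 -364.   173. ] yaw 10.2 need x,y,z [ 4.11 -0.09  8.35] roll 0.0 F [0.2 0.3 0.3] op 85.6 g 0.0
```

Call:
carry_out --commands '[{"x":0.8,"y":0,"z":0.5,"roll":0},{"x":0.9,"y":0,"z":0.9,"roll":0},{"x":0.9,"y":-0.05,"z":0.9,"roll":0},{"x":0.9,"y":0,"z":0.9,"roll":0},{"x":0.6,"y":0,"z":0.9,"roll":0},{"x":0,"y":0,"z":0.9,"roll":0},{"x":0,"y":0,"z":0.9,"roll":0},{"x":0,"y":0,"z":0.9,"roll":0},{"x":0,"y":0,"z":0.9,"roll":0},{"x":0,"y":0,"z":0.5,"roll":0},{"x":0,"y":0,"z":0.3,"roll":0},{"x":0,"y":0,"z":0,"roll":0}]' --fingers 1

```text
t: 3.37
ee_pos: [559.0, -349.7, 1.4]
ee_rot: [0.996, 0.088, -0.001, -0.001]
wrist_force: [0.8, 0.3, 0.2]
opening: 85.4
grasp_force: 0.0
```

```bash
python3 - <<'E'
from h import *
need(558.4,-348.3,1,10.2)
E
```

```text
t 3.37 at [ 559.  -349.7    1.4] yaw 10.1 need x,y,z [-0.02 -0.08  0.02] roll -0.02 F [0.8 0.3 0.2] op 85.4 g 0.0
```

Close on it, then lift.

Call:
carry_out --commands '[{"x":0,"y":0,"z":0,"roll":0},{"x":0,"y":0,"z":0,"roll":0},{"x":0,"y":0,"z":0,"roll":0},{"x":0,"y":0,"z":0,"roll":0},{"x":0,"y":0,"z":0,"roll":0},{"x":0,"y":0,"z":0,"roll":0}]' --fingers 0

```text
t: 3.87
ee_pos: [559.3, -349.8, 3.0]
ee_rot: [0.996, 0.088, 0.0, 0.0]
wrist_force: [0.5, 0.4, -0.5]
opening: 12.5
grasp_force: 0.0
```

```bash
python3 - <<'E'
from h import *
need(649,30,150,-0.5)
c=snap('wrist','w4.png');plate(c,559,-348,18,54)
E
```

```text
t 3.87 at [ 559.3 -349.8    3. ] yaw 10.1 need x,y,z [  7.76 -17.9   -7.35] roll 1.86 F [ 0.5  0.4 -0.5] op 12.5 g 0.0
centre [ 561.4 -347.1] sides [57.9 53.6] exp 54 yaw 10.0 px [317. 246.]
```

View pics/w4.png

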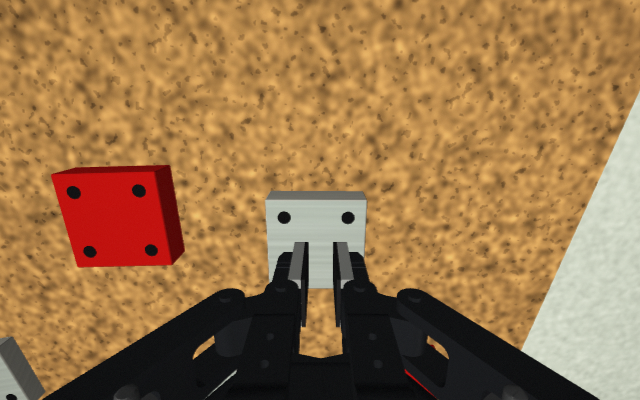

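The fingers closed above the plate: the tips are at (300,242) and (342,242) and the plate's top face is at rows 198-290. The plate hasn't moved. I'll work out the true tip height from the pictures.

```bash
python3 - <<'E'
from h import *
c=snap('wrist');s=manip.state();p=s['ee_pos'];a=yaw()
print(s['opening'],p)
T=np.array(c['camera_from_world']);print('cam',-T[:3,:3].T@T[:3,3])
for op,nm in((s['opening'],'now'),(85.4,'open')):
  for dz in(0,5,10,13,20,30):
    print(nm,dz,[proj(c,p+[11*np.cos(a)+k*op/2*np.sin(a),11*np.sin(a)-k*op/2*np.cos(a),dz]).round(1).tolist() for k in(-1,1)])
plate(c,559,-348,18,54,125)
E
```

```text
0.3055425394327698 [ 559.21904651 -349.71764946    2.83883781]
cam [ 634.56399321 -336.42745509  174.41105014]
now 0 [[319.5, 217.5], [320.0, 217.5]]
now 5 [[319.5, 220.6], [320.0, 220.6]]
now 10 [[319.5, 224.0], [320.0, 223.9]]
now 13 [[319.5, 226.0], [320.0, 226.0]]
now 20 [[319.5, 231.1], [320.0, 231.1]]
now 30 [[319.4, 239.2], [320.0, 239.2]]
open 0 [[246.8, 217.6], [392.7, 217.5]]
open 5 [[244.9, 220.7], [394.6, 220.6]]
open 10 [[242.8, 224.0], [396.7, 223.9]]
open 13 [[241.5, 226.1], [398.0, 226.0]]
open 20 [[238.3, 231.2], [401.1, 231.1]]
open 30 [[233.3, 239.3], [406.1, 239.1]]
centre [ 559.3 -347.5] sides [53.6 53.5] exp 54 yaw 9.9 px [317. 246.]
```

```bash
python3 - <<'E'
from h import *
c=snap('wrist');s=snap('scene')
p=proj(s,(559,-349,10)).round();print(p,proj(s,(559,-349,2.8)),proj(s,(559,-349,40)))
x,y=map(int,p)
a=cv2.resize(c['bgr'][170:330,220:420],(400,320));b=cv2.resize(s['bgr'][y-50:y+30,x-50:x+50],(400,320),interpolation=cv2.INTER_CUBIC)
cv2.imwrite('pics/w5.png',np.hstack([a,b]))
E
```

```text
[209. 235.] [209.21890677 236.70197352] [205.69734486 228.27616486]
```

View pics/w5.png

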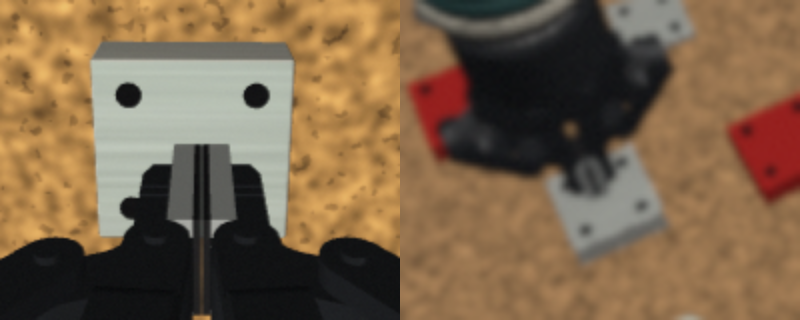

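The shut fingers hover over the plate, with the tip at wrist pixel (320,242). I'll feel for the real tip height by lowering gently onto the plate.

Call:
carry_out --commands '[{"x":0,"y":0,"z":0.1,"roll":0},{"x":0,"y":0,"z":0,"roll":0}]' --fingers 0

```text
t: 4.23
ee_pos: [559.0, -349.6, 0.3]
ee_rot: [0.996, 0.088, -0.0, -0.0]
wrist_force: [-0.6, 0.2, 0.0]
opening: 0.1
grasp_force: 0.0
```

Call:
carry_out --commands '[{"x":0,"y":0,"z":0.1,"roll":0},{"x":0,"y":0,"z":0.1,"roll":0},{"x":0,"y":0,"z":0,"roll":0}]' --fingers 0

```text
t: 4.48
ee_pos: [559.0, -349.5, -3.8]
ee_rot: [0.996, 0.088, -0.0, -0.0]
wrist_force: [-0.1, 0.3, -0.7]
opening: -0.3
grasp_force: 0.0
```

Call:
carry_out --commands '[{"x":0,"y":0,"z":0.15,"roll":0},{"x":0,"y":0,"z":0.15,"roll":0},{"x":0,"y":0,"z":0,"roll":0}]' --fingers 0

```text
t: 4.73
ee_pos: [558.9, -349.4, -10.1]
ee_rot: [0.996, 0.088, -0.0, -0.0]
wrist_force: [-0.2, -0.1, -0.9]
opening: 0.2
grasp_force: 0.0
```

Call:
carry_out --commands '[{"x":0,"y":0,"z":0.1,"roll":0},{"x":0,"y":0,"z":0.1,"roll":0},{"x":0,"y":0,"z":0,"roll":0}]' --fingers 0

```text
t: 4.98
ee_pos: [559.2, -349.8, -10.7]
ee_rot: [0.996, 0.088, 0.001, 0.001]
wrist_force: [-10.5, 7.7, 34.7]
opening: 0.3
grasp_force: 17.7
```

```bash
python3 - <<'E'
from h import *
c=snap('wrist');need(559,-348.5,0,10)
b=c['bgr'];print(b[225:262:2,320].max(1),b[225:262:2,311].max(1)); plate(c,559,-348,18,54,125)
print([proj(c,(559+11,-349+2,z)).round(1).tolist() for z in(14,18,22,26)])
E
```

```text
t 5.03 at [ 559.2 -349.8  -10.7] yaw 10.1 need x,y,z [ 0.   -0.07 -0.54] roll 0.02 F [-11.3   7.5  36.4] op 0.1 g 17.6
[188 190 191 193 194 192 193 192 182  16  17  13  16  15  14  17  16  15
  14] [189 190 190 191 194 192 195 194 185  96  95  96  93  96  95  94  94  94
  94]
none at [316.66749264 258.11485058]
[[318.2, 234.6], [318.2, 237.9], [318.1, 241.4], [318.1, 245.0]]
```

Contact came at reported TCP z ≈ -10.7 on the 18 mm top, so the shut tips sit about 29 mm above the reported TCP. That agrees with the finger pixels. I'll use that offset: about +34 mm at a 54 mm opening and about +42 mm when open. Now lift, open and go down properly.

Call:
carry_out --commands '[{"x":0,"y":0,"z":-0.8,"roll":0},{"x":0,"y":-0.05,"z":0,"roll":0},{"x":0,"y":0,"z":0,"roll":0},{"x":0,"y":0,"z":0,"roll":0},{"x":0,"y":0,"z":0,"roll":0},{"x":0,"y":0,"z":0,"roll":0},{"x":0,"y":0,"z":0,"roll":0},{"x":0,"y":0,"z":0.5,"roll":0},{"x":0,"y":0,"z":0.5,"roll":0},{"x":0,"y":0,"z":0.5,"roll":0},{"x":0,"y":0,"z":0,"roll":0}]' --fingers 1

```text
t: 5.95
ee_pos: [557.7, -347.7, -30.2]
ee_rot: [0.996, 0.088, -0.001, -0.001]
wrist_force: [0.3, -0.3, -0.6]
opening: 85.1
grasp_force: 0.0
```

Call:
carry_out --commands '[{"x":0,"y":0,"z":0,"roll":0},{"x":0,"y":0,"z":0,"roll":0},{"x":0,"y":0,"z":0,"roll":0},{"x":0,"y":0,"z":0,"roll":0},{"x":0,"y":0,"z":0,"roll":0}]' --fingers 0

```text
t: 6.37
ee_pos: [559.3, -349.0, -26.6]
ee_rot: [0.996, 0.088, 0.0, 0.0]
wrist_force: [-0.9, -0.3, 4.9]
opening: 52.7
grasp_force: 63.4
```

```bash
python3 - <<'E'
from h import *
need(649,30,150,-0.5)
c=snap('wrist');plate(c,559,-348,18,54,125)
E
```

```text
t 6.37 at [ 559.3 -349.   -26.6] yaw 10.1 need x,y,z [  7.75 -17.87  -8.83] roll 1.85 F [-0.9 -0.3  4.9] op 52.7 g 63.4
centre [ 559.8 -349.1] sides [53.7 53.5] exp 54 yaw 10.2 px [318. 275.]
```

Call:
carry_out --commands '[{"x":0,"y":0,"z":-0.3,"roll":0},{"x":0,"y":0,"z":-0.8,"roll":0},{"x":0,"y":0,"z":-0.9,"roll":0},{"x":0,"y":0,"z":-0.9,"roll":0.3},{"x":0,"y":0,"z":-0.9,"roll":0.5},{"x":0,"y":0,"z":-0.9,"roll":0.5},{"x":0,"y":0,"z":-0.9,"roll":0.4},{"x":0.2,"y":-0.6,"z":-0.5,"roll":0.15},{"x":0.3,"y":-0.9,"z":0,"roll":0},{"x":0.3,"y":-0.9,"z":0,"roll":0},{"x":0.3,"y":-0.9,"z":0,"roll":0},{"x":0.3,"y":-0.9,"z":0,"roll":0},{"x":0.3,"y":-0.9,"z":0,"roll":0},{"x":0.3,"y":-0.9,"z":0,"roll":0},{"x":0.3,"y":-0.9,"z":0,"roll":0},{"x":0.3,"y":-0.9,"z":0,"roll":0},{"x":0.3,"y":-0.9,"z":0,"roll":0},{"x":0,"y":-0.9,"z":0,"roll":0},{"x":0,"y":-0.6,"z":0,"roll":0},{"x":0,"y":0,"z":0,"roll":0}]' --fingers 0

```text
t: 8.08
ee_pos: [618.3, -143.0, 95.0]
ee_rot: [1.0, -0.003, -0.0, -0.0]
wrist_force: [-0.1, 0.4, -2.6]
opening: 52.2
grasp_force: 63.1
```

```bash
python3 - <<'E'
from h import *
need(649,30,60,-0.5)
c=snap('wrist','w6.png')
for n,q in dict(tall=(649,30,62),short=(647.6,-129,44),convend=(648,105,110)).items(): print(n,proj(c,q).round(1))
E
```

```text
t 8.08 at [ 618.3 -143.    95. ] yaw -0.4 need x,y,z [ 1.48 -8.66  1.75] roll 0.02 F [-0.1  0.4 -2.6] op 52.2 g 63.1
tall [ 60.5 174. ]
short [300.3 168.8]
convend [-154.9  197.4]
```

View pics/w6.png

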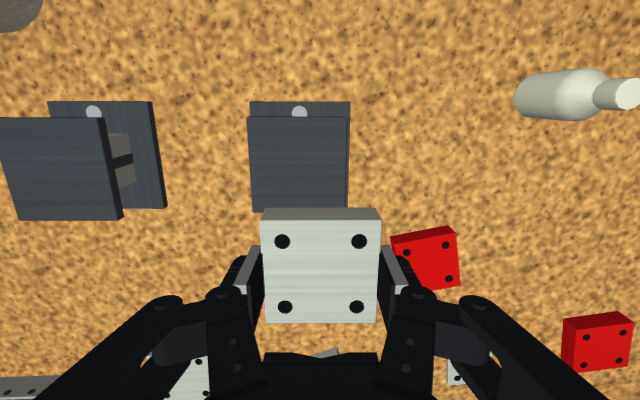

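The held plate is at (320,265). The right stand's head is at (299,165), and the left stand is clearly the taller, centred around (60,168). I'll line up beside the tall stand and measure its head unobstructed.

Call:
carry_out --commands '[{"x":-0.3,"y":-0.6,"z":0,"roll":0},{"x":-0.5,"y":-0.9,"z":0,"roll":0},{"x":-0.5,"y":-0.9,"z":0,"roll":0},{"x":-0.5,"y":-0.9,"z":0,"roll":0},{"x":0,"y":-0.9,"z":0,"roll":0},{"x":0,"y":-0.9,"z":0,"roll":0},{"x":0,"y":-0.9,"z":0,"roll":0},{"x":0,"y":-0.9,"z":0,"roll":0},{"x":0,"y":-0.9,"z":0,"roll":0},{"x":0,"y":-0.9,"z":0,"roll":0},{"x":0,"y":0,"z":0,"roll":0},{"x":0,"y":0,"z":0,"roll":0}]' --fingers 0

```text
t: 9.13
ee_pos: [583.6, 29.4, 94.8]
ee_rot: [1.0, -0.004, -0.0, 0.0]
wrist_force: [-0.1, -0.2, -1.5]
opening: 52.8
grasp_force: 63.2
```

```bash
python3 - <<'E'
from h import *
need(649,30,60,-0.5)
c=snap('wrist');p=manip.state()['ee_pos']
im=c['bgr'];b=np.clip((im.astype(float)-10)*2,0,255).astype(np.uint8)[30:280,130:530]
cv2.imwrite('pics/w7.png',cv2.resize(b,None,fx=2,fy=2,interpolation=cv2.INTER_CUBIC))
print(proj(c,(649,30,62)),proj(c,(648,105,110)))
plate(c,p[0],p[1],p[2]+26.6+18,54,110)
E
```

```text
t 9.13 at [583.6  29.4  94.8] yaw -0.4 need x,y,z [ 3.27 -0.06  1.74] roll 0.01 F [-0.1 -0.2 -1.5] op 52.8 g 63.2
[317.99767826 118.72607862] [163.79635146 127.63614274]
centre [576.   26.5] sides [80.7 59.1] exp 54 yaw 0.2 px [321. 275.]
```

View pics/w7.png

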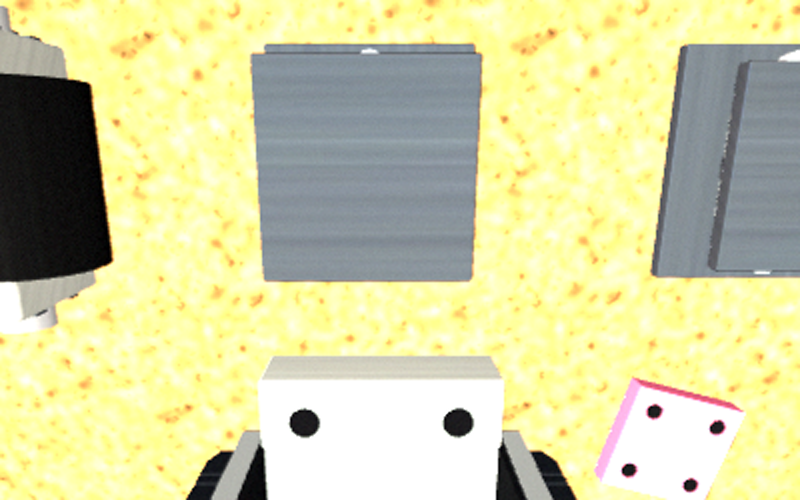

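The tall head's corners are at crop (252,54), (481,54), (471,281) and (264,281). The held plate's front top edge runs (262,378)-(502,378).

```bash
python3 - <<'E'
from h import *
c=snap('wrist');p=manip.state()['ee_pos'];print(p)
f=lambda u,v:np.array([130+(u+.5)/2-.5,30+(v+.5)/2-.5])
P=np.array([ray(c,f(*q),62)[:2] for q in((252,54),(481,54),(471,281),(264,281))]);print('head',P.mean(0).round(1),[np.linalg.norm(P[i]-P[i-1]).round(1) for i in range(4)])
for z in(110,115,120,125,130,135,140):
    A,B=[ray(c,f(*q),z) for q in((262,378),(502,378))];C,D=[ray(c,f(*q),z-18) for q in((272,356),(496,356))]
    print(z,np.linalg.norm(A-B).round(1),((A+B)/2).round(1),np.linalg.norm(C-D).round(1),((C+D)/2).round(1))
for q in((95,83),(112,268)): print('belt end',ray(c,f(*q),110).round(1))
E
```

```text
[583.78964307  28.45383313  94.74289969]
head [650.5  32.3] [np.float64(69.3), np.float64(68.6), np.float64(69.3), np.float64(68.8)]
110 64.1 [599.9  28.1 110. ] 65.9 [599.9  27.5  92. ]
115 62.0 [601.8  28.1 115. ] 64.0 [601.6  27.5  97. ]
120 60.0 [603.8  28.1 120. ] 62.2 [603.3  27.5 102. ]
125 57.9 [605.7  28.1 125. ] 60.3 [605.1  27.5 107. ]
130 55.9 [607.6  28.1 130. ] 58.4 [606.8  27.6 112. ]
135 53.8 [609.6  28.1 135. ] 56.5 [608.5  27.6 117. ]
140 51.8 [611.5  28.1 140. ] 54.6 [610.3  27.6 122. ]
belt end [673.7  94.1 110. ]
belt end [630.2  96.1 110. ]
```

Call:
carry_out --commands '[{"x":0.6,"y":-0.08,"z":0,"roll":0},{"x":0.9,"y":-0.07,"z":0,"roll":0},{"x":0.9,"y":0,"z":0,"roll":0},{"x":0.7,"y":0,"z":0.2,"roll":0},{"x":0.22,"y":0,"z":0.6,"roll":0},{"x":0,"y":0,"z":0.8,"roll":0},{"x":0,"y":0,"z":0.7,"roll":0},{"x":0,"y":0,"z":0.35,"roll":0},{"x":0,"y":0,"z":0,"roll":0},{"x":0,"y":0,"z":0,"roll":0}]' --fingers 0

```text
t: 10.07
ee_pos: [649.9, 31.2, 41.6]
ee_rot: [1.0, -0.004, -0.0, -0.0]
wrist_force: [-0.0, -0.1, -1.2]
opening: 52.4
grasp_force: 63.1
```

```bash
python3 - <<'E'
from h import *
need(650.2,31.5,37,-0.5)
E
```

```text
t 10.07 at [649.9  31.2  41.6] yaw -0.5 need x,y,z [ 0.01 -0.01  0.23] roll -0.0 F [-0.  -0.1 -1.2] op 52.4 g 63.1
```

Call:
carry_out --commands '[{"x":0,"y":0,"z":0.1,"roll":0},{"x":0,"y":0,"z":0.1,"roll":0},{"x":0,"y":0,"z":0,"roll":0}]' --fingers 0

```text
t: 10.32
ee_pos: [650.5, 31.5, 37.9]
ee_rot: [1.0, -0.004, 0.0, 0.0]
wrist_force: [-0.7, 0.6, -1.9]
opening: 52.7
grasp_force: 63.1
```

Call:
carry_out --commands '[{"x":0,"y":0,"z":0.08,"roll":0},{"x":0,"y":0,"z":0.05,"roll":0},{"x":0,"y":0,"z":0,"roll":0}]' --fingers 0

```text
t: 10.57
ee_pos: [650.5, 31.6, 35.4]
ee_rot: [1.0, -0.004, 0.0, 0.0]
wrist_force: [-1.4, 0.6, 1.9]
opening: 52.4
grasp_force: 63.5
```

Contact at z=35.4. Release, lift, back off and look.

Call:
carry_out --commands '[{"x":0,"y":0,"z":0,"roll":0},{"x":0,"y":0,"z":0,"roll":0},{"x":0,"y":0,"z":0,"roll":0},{"x":0,"y":0,"z":0,"roll":0},{"x":0,"y":0,"z":-0.4,"roll":0},{"x":0,"y":0,"z":-0.9,"roll":0},{"x":0,"y":0,"z":-0.9,"roll":0},{"x":-0.6,"y":0,"z":-0.7,"roll":0},{"x":-0.9,"y":0,"z":0,"roll":0},{"x":-0.9,"y":0,"z":0,"roll":0},{"x":-0.8,"y":0,"z":0,"roll":0},{"x":-0.4,"y":0,"z":0,"roll":0},{"x":0,"y":0,"z":0,"roll":0}]' --fingers 1

```text
t: 11.65
ee_pos: [577.3, 32.3, 93.9]
ee_rot: [1.0, -0.004, 0.0, 0.0]
wrist_force: [0.6, 1.0, -0.5]
opening: 85.3
grasp_force: 0.0
```

```bash
python3 - <<'E'
from h import *
need(415,-148,100,21.2)
c=snap('wrist');plate(c,650,31.5,80,54,110)
im=c['bgr'];b=np.clip((im.astype(float)-10)*2,0,255).astype(np.uint8)[30:280,130:530]
cv2.imwrite('pics/w8.png',cv2.resize(b,None,fx=2,fy=2,interpolation=cv2.INTER_CUBIC))
E
```

```text
t 11.65 at [577.3  32.3  93.9] yaw -0.5 need x,y,z [-8.04  9.08 -0.31] roll -3.78 F [ 0.6  1.  -0.5] op 85.3 g 0.0
centre [650.7  31.4] sides [54.  53.8] exp 54 yaw -0.4 px [320. 108.]
```

View pics/w8.png

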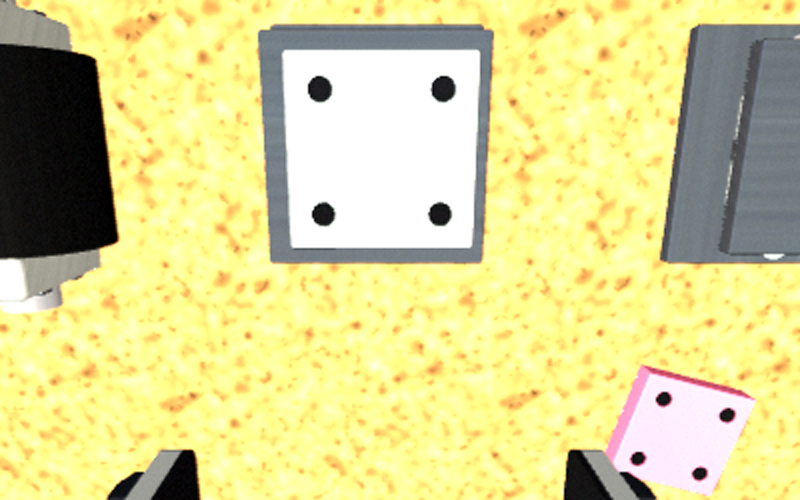

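The plate sits nearly centred on the tall head, with margins of about 23/11 px left/right at the bottom, affected by parallax. I'll compute the offsets.

```bash
python3 - <<'E'
from h import *
c=snap('wrist')
f=lambda u,v:np.array([130+(u+.5)/2-.5,30+(v+.5)/2-.5])
P=np.array([ray(c,f(*q),62)[:2] for q in((259,31),(493,31),(482,263),(271,263))]);print('head',P.mean(0).round(1),[np.linalg.norm(P[i]-P[i-1]).round(1) for i in range(4)])
print('short left corners',[ray(c,f(*q),44).round(1) for q in((754,38),(721,254))])
print('belt',[ray(c,f(*q),110).round(1) for q in((97,57),(117,250))],[ray(c,f(*q),95).round(1) for q in((97,57),(117,250))])
E
```

```text
head [651.4  32.8] [np.float64(69.1), np.float64(69.0), np.float64(69.2), np.float64(69.2)]
short left corners [array([685.7, -89.2,  44. ]), array([615.7, -89.3,  44. ])]
belt [array([673.8,  95.9, 110. ]), array([629.7,  97.2, 110. ])] [array([675.7, 102.1,  95. ]), array([627.2, 103.6,  95. ])]
```

The offset is (-0.7, -1.4) mm, which is fine. Next the 24 plate: go to hover so it lies under the wrist camera.

Call:
carry_out --commands '[{"x":-0.6,"y":0.1,"z":0,"roll":0},{"x":-0.9,"y":0.2,"z":0,"roll":0},{"x":-0.9,"y":0.2,"z":0,"roll":0},{"x":-0.9,"y":0.2,"z":0,"roll":0},{"x":-0.9,"y":0.2,"z":0,"roll":0},{"x":-0.9,"y":0.2,"z":0,"roll":0},{"x":-0.9,"y":0.2,"z":0,"roll":0},{"x":-0.9,"y":0.2,"z":0,"roll":0},{"x":-0.9,"y":0.2,"z":0,"roll":0},{"x":-0.9,"y":0.2,"z":0,"roll":0},{"x":-0.9,"y":0.2,"z":0,"roll":-0.2},{"x":-0.9,"y":0,"z":0,"roll":-0.29},{"x":-0.5,"y":0,"z":0,"roll":0},{"x":0,"y":0,"z":0,"roll":0},{"x":0,"y":0,"z":0,"roll":0}]' --fingers 1

```text
t: 13.0
ee_pos: [359.1, -9.1, 93.4]
ee_rot: [1.0, 0.02, 0.001, 0.0]
wrist_force: [0.0, -0.2, 0.2]
opening: 85.5
grasp_force: 0.0
```

```bash
python3 - <<'E'
from h import *
c=snap('wrist')
for lo in(95,125):r=plate(c,431,-8,24,60,lo)
need(r[0],r[1],-28,r[2])
E
```

```text
centre [433.1  -5.3] sides [59.4 59.5] exp 60 yaw 3.4 px [322. 107.]
centre [433.1  -5.2] sides [59.4 59.4] exp 60 yaw 3.4 px [322. 107.]
t 13.05 at [359.5  -9.1  93.4] yaw 2.3 need x,y,z [ 3.69 -0.05  6.07] roll -0.2 F [ 1.  -0.7 -0.3] op 85.7 g 0.0
```

Call:
carry_out --commands '[{"x":0.7,"y":0,"z":0.3,"roll":-0.2},{"x":0.9,"y":-0.05,"z":0.7,"roll":0},{"x":0.9,"y":0,"z":0.8,"roll":0},{"x":0.8,"y":0,"z":0.8,"roll":0},{"x":0.37,"y":0,"z":0.8,"roll":0},{"x":0,"y":0,"z":0.8,"roll":0},{"x":0,"y":0,"z":0.8,"roll":0},{"x":0,"y":0,"z":0.7,"roll":0},{"x":0,"y":0,"z":0.35,"roll":0},{"x":0,"y":0,"z":0,"roll":0}]' --fingers 1

```text
t: 13.88
ee_pos: [431.3, -3.5, -29.2]
ee_rot: [1.0, 0.03, -0.001, -0.0]
wrist_force: [-0.3, -0.4, 0.0]
opening: 85.4
grasp_force: 0.0
```

Call:
carry_out --commands '[{"x":0,"y":0,"z":0,"roll":0},{"x":0,"y":0,"z":0,"roll":0},{"x":0,"y":0,"z":0,"roll":0},{"x":0,"y":0,"z":0,"roll":0},{"x":0,"y":0,"z":0,"roll":0}]' --fingers 0

```text
t: 14.3
ee_pos: [432.1, -3.8, -26.9]
ee_rot: [1.0, 0.03, 0.001, 0.0]
wrist_force: [-0.9, 1.2, 7.1]
opening: 58.8
grasp_force: 64.4
```

```bash
python3 - <<'E'
from h import *
need(575,-128,95,-0.5)
c=snap('wrist');plate(c,435,-8,24,60,125)
E
```

```text
t 14.3 at [432.1  -3.8 -26.9] yaw 3.5 need x,y,z [ 6.75  6.63 -6.1 ] roll 0.69 F [-0.9  1.2  7.1] op 58.8 g 64.4
centre [433.3  -3.9] sides [59.3 59.6] exp 60 yaw 3.4 px [330. 277.]
```

Call:
carry_out --commands '[{"x":0,"y":0,"z":-0.3,"roll":0},{"x":0,"y":0,"z":-0.8,"roll":0},{"x":0,"y":0,"z":-0.9,"roll":0},{"x":0,"y":0,"z":-0.9,"roll":0.3},{"x":0,"y":0,"z":-0.9,"roll":0.39},{"x":0.2,"y":0.2,"z":-0.9,"roll":0},{"x":0.5,"y":0.4,"z":-0.9,"roll":0},{"x":0.7,"y":0.6,"z":-0.4,"roll":0},{"x":0.7,"y":0.6,"z":0,"roll":0},{"x":0.7,"y":0.6,"z":0,"roll":0},{"x":0.7,"y":0.6,"z":0,"roll":0},{"x":0.7,"y":0.6,"z":0,"roll":0},{"x":0.7,"y":0.6,"z":0,"roll":0},{"x":0.7,"y":0.6,"z":0,"roll":0},{"x":0.7,"y":0.6,"z":0,"roll":0},{"x":0.6,"y":0.5,"z":0,"roll":0},{"x":0.3,"y":0.2,"z":0,"roll":0},{"x":0,"y":0,"z":0,"roll":0},{"x":0,"y":0,"z":0,"roll":0}]' --fingers 0

```text
t: 15.93
ee_pos: [573.7, -126.5, 92.2]
ee_rot: [1.0, -0.004, -0.0, -0.0]
wrist_force: [-0.3, 0.1, -1.8]
opening: 58.5
grasp_force: 65.5
```

```bash
python3 - <<'E'
from h import *
need(650,-127.5,60,-0.5)
c=snap('wrist');print(proj(c,(650,-127.5,44)))
im=c['bgr'];b=np.clip((im.astype(float)-10)*2,0,255).astype(np.uint8)[30:280,130:530]
cv2.imwrite('pics/w9.png',cv2.resize(b,None,fx=2,fy=2,interpolation=cv2.INTER_CUBIC))
E
```

```text
t 15.93 at [ 573.7 -126.5   92.2] yaw -0.5 need x,y,z [3.81 0.02 1.61] roll 0.0 F [-0.3  0.1 -1.8] op 58.5 g 65.5
[320.40767373 100.65723564]
```

View pics/w9.png

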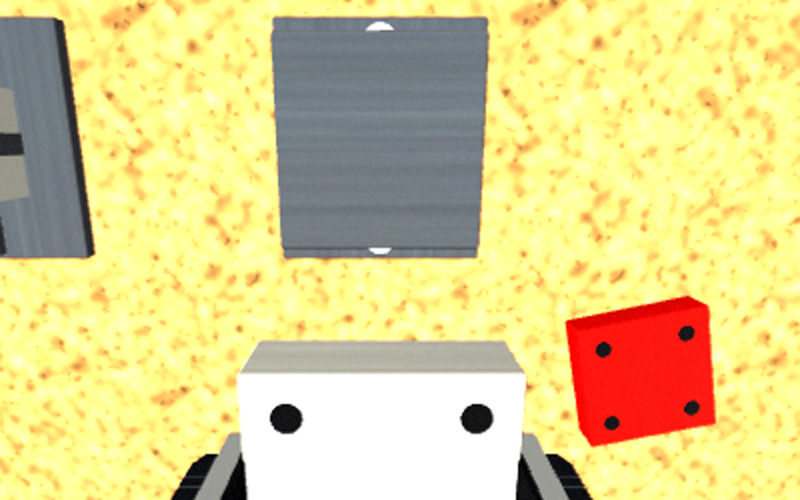

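The short head's corners are at crop (273,31), (488,31), (480,248) and (283,248). The held plate_24's front top edge runs (240,373)-(524,373).

```bash
python3 - <<'E'
from h import *
c=snap('wrist');print(manip.state()['ee_pos'])
f=lambda u,v:np.array([130+(u+.5)/2-.5,30+(v+.5)/2-.5])
P=np.array([ray(c,f(*q),44)[:2] for q in((273,31),(488,31),(480,248),(283,248))]);print('head',P.mean(0).round(1),[np.linalg.norm(P[i]-P[i-1]).round(1) for i in range(4)])
for z in(138,141,144):
    A,B=[ray(c,f(*q),z) for q in((240,373),(524,373))];print(z,np.linalg.norm(A-B).round(1),((A+B)/2).round(1))
E
```

```text
[ 573.46061446 -126.13720298   92.31302572]
head [ 648.8 -127.1] [np.float64(69.4), np.float64(68.5), np.float64(69.4), np.float64(69.3)]
138 60.9 [ 602.6 -126.9  138. ]
141 59.4 [ 603.8 -126.9  141. ]
144 57.9 [ 604.9 -126.9  144. ]
```

Call:
carry_out --commands '[{"x":0.6,"y":0.02,"z":0,"roll":0},{"x":0.9,"y":0,"z":0,"roll":0},{"x":0.9,"y":0,"z":0,"roll":0},{"x":0.9,"y":0,"z":0.2,"roll":0},{"x":0.45,"y":0,"z":0.6,"roll":0},{"x":0,"y":0,"z":0.8,"roll":0},{"x":0,"y":0,"z":0.8,"roll":0},{"x":0,"y":0,"z":0.8,"roll":0},{"x":0,"y":0,"z":0.4,"roll":0},{"x":0,"y":0,"z":0,"roll":0},{"x":0,"y":0,"z":0,"roll":0}]' --fingers 0

```text
t: 16.95
ee_pos: [648.6, -127.5, 19.9]
ee_rot: [1.0, -0.004, -0.0, -0.0]
wrist_force: [0.8, 0.3, -2.7]
opening: 58.8
grasp_force: 65.5
```

```bash
python3 - <<'E'
from h import *
need(648.6,-126.5,17,-0.5)
E
```

```text
t 16.95 at [ 648.6 -127.5   19.9] yaw -0.5 need x,y,z [-0.   -0.05  0.15] roll 0.01 F [ 0.8  0.3 -2.7] op 58.8 g 65.5
```

Call:
carry_out --commands '[{"x":0,"y":0,"z":0.08,"roll":0},{"x":0,"y":0,"z":0.06,"roll":0},{"x":0,"y":0,"z":0,"roll":0}]' --fingers 0

```text
t: 17.2
ee_pos: [649.2, -127.8, 17.4]
ee_rot: [1.0, -0.004, 0.0, 0.0]
wrist_force: [0.1, 0.5, -1.9]
opening: 58.7
grasp_force: 65.5
```

Call:
carry_out --commands '[{"x":0,"y":0,"z":0.05,"roll":0},{"x":0,"y":0,"z":0.03,"roll":0},{"x":0,"y":0,"z":0,"roll":0}]' --fingers 0

```text
t: 17.45
ee_pos: [649.4, -127.9, 17.1]
ee_rot: [1.0, -0.004, 0.001, 0.0]
wrist_force: [-6.0, 2.2, 13.1]
opening: 58.7
grasp_force: 67.3
```

Contact. Release, lift, back off and measure.

Call:
carry_out --commands '[{"x":0,"y":0,"z":0,"roll":0},{"x":0,"y":0,"z":0,"roll":0},{"x":0,"y":0,"z":0,"roll":0},{"x":0,"y":0,"z":0,"roll":0},{"x":0,"y":0,"z":-0.4,"roll":0},{"x":0,"y":0,"z":-0.9,"roll":0},{"x":0,"y":0,"z":-0.9,"roll":0},{"x":0,"y":0,"z":-0.9,"roll":0},{"x":-0.6,"y":0,"z":-0.7,"roll":0},{"x":-0.9,"y":0,"z":0,"roll":0},{"x":-0.9,"y":0,"z":0,"roll":0},{"x":-0.9,"y":0,"z":0,"roll":0},{"x":-0.4,"y":0,"z":0,"roll":0},{"x":0,"y":0,"z":0,"roll":0},{"x":0,"y":0,"z":0,"roll":0}]' --fingers 1

```text
t: 18.7
ee_pos: [575.8, -127.4, 92.2]
ee_rot: [1.0, -0.004, 0.0, 0.0]
wrist_force: [0.2, -0.0, -0.3]
opening: 85.5
grasp_force: 0.0
```

```bash
python3 - <<'E'
from h import *
c=snap('wrist','w10.png');plate(c,649,-127.5,68,60,110)
t=snap('top');plate(t,649,-127.5,68,60,110);plate(t,649,30,80,54,110)
need(345,-175,92,21.2)
# head outline: dark region edges around plate
g=c['bgr'];h=cv2.cvtColor(g,cv2.COLOR_BGR2HSV)
m=(h[...,1]<90).astype(np.uint8)*255
p=proj(c,(649,-127.5,68)).astype(int);print(p)
row=m[p[1]];col=m[:,p[0]]
def run(a,i):
    l=i
    while a[l]: l-=1
    r=i
    while a[r]: r+=1
    return l+.5,r-.5
print(run(row,p[0]),run(col,p[1]))
l,r=run(row,p[0]);print('head y',ray(c,(l,p[1]),44)[1].round(1),ray(c,(r,p[1]),44)[1].round(1))
E
```

```text
centre [ 649.9 -128.1] sides [59.8 65.6] exp 60 yaw -0.5 px [319. 107.]
none at [346.56807569 158.63577595]
none at [274.92740085 157.05963977]
t 18.8 at [ 576.2 -127.4   91.8] yaw -0.5 need x,y,z [-1.154e+01  2.470e+00 -1.000e-02] roll -3.78 F [-0.7  0.3  0.1] op 85.4 g 0.0
[318 106]
(np.float64(266.5), np.float64(369.5)) (np.float64(41.5), np.float64(161.5))
head y -92.2 -161.5
```

```bash
python3 - <<'E'
from h import *
c=snap('wrist');[plate(c,649,-127.5,68,60,lo) for lo in(140,160)]
print(c['bgr'][40:165:2,300].max(1))
print([(r,ray(c,(300,r),44)[0].round(1),ray(c,(300,r),68)[0].round(1)) for r in(45,160)])
E
```

```text
centre [ 650.1 -128.2] sides [59.5 65.1] exp 60 yaw -0.4 px [319. 107.]
centre [ 650. -128.] sides [59.1 64.6] exp 60 yaw -0.5 px [319. 107.]
[181  84  68  71  70 129 179 186 186 185 184 183 181 184 186 189 194 189
 188 188 189 189 192 191 189 191 182 187 191 188 192 191 182 181 191 186
 188 193 192 193 193 191 190 190 196 191 189 187 190 193 192 191 194 189
 188 194 194 142  72  69  69 114 164]
[(45, np.float64(686.5), np.float64(682.8)), (160, np.float64(612.6), np.float64(617.0))]
```

Call:
carry_out --commands '[{"x":-0.6,"y":0.1,"z":0,"roll":0},{"x":-0.9,"y":0.2,"z":0,"roll":0},{"x":-0.9,"y":0.2,"z":0,"roll":0},{"x":-0.9,"y":0.2,"z":0,"roll":0},{"x":-0.9,"y":0.2,"z":0,"roll":0},{"x":-0.9,"y":0.2,"z":0,"roll":0},{"x":-0.9,"y":0.2,"z":0,"roll":0},{"x":-0.9,"y":0.2,"z":0,"roll":0},{"x":-0.9,"y":0.2,"z":0,"roll":0},{"x":-0.9,"y":0.2,"z":0,"roll":0},{"x":-0.9,"y":0.2,"z":0,"roll":0},{"x":-0.9,"y":0.2,"z":0,"roll":0},{"x":-0.9,"y":0.2,"z":0,"roll":-0.5},{"x":-0.2,"y":0,"z":0,"roll":-0.9},{"x":0,"y":0,"z":0,"roll":-0.9},{"x":0,"y":0,"z":0,"roll":-0.9},{"x":0,"y":0,"z":0,"roll":-0.58},{"x":0,"y":0,"z":0,"roll":0},{"x":0,"y":0,"z":0,"roll":0}]' --fingers 1

```text
t: 20.43
ee_pos: [343.3, -175.8, 91.7]
ee_rot: [0.983, 0.183, 0.0, 0.0]
wrist_force: [0.3, -0.1, -0.4]
opening: 85.4
grasp_force: 0.0
```

```bash
python3 - <<'E'
from h import *
c=snap('wrist')
for lo in(95,125):r=plate(c,416,-147,12,50,lo)
need(r[0],r[1],-31,r[2])
E
```

```text
centre [ 417.3 -144.9] sides [49.2 49.6] exp 50 yaw 21.1 px [319.  98.]
centre [ 417.3 -144.8] sides [49.2 49.5] exp 50 yaw 21.1 px [319.  98.]
t 20.48 at [ 343.2 -175.7   91.7] yaw 21.1 need x,y,z [ 4.01 -0.11  6.13] roll 0.0 F [-0.1 -0.6 -0.2] op 85.1 g 0.0
```

Call:
carry_out --commands '[{"x":0.7,"y":0,"z":0.3,"roll":0},{"x":0.9,"y":-0.08,"z":0.7,"roll":0},{"x":0.9,"y":0,"z":0.8,"roll":0},{"x":0.9,"y":0,"z":0.8,"roll":0},{"x":0.58,"y":0,"z":0.8,"roll":0},{"x":0,"y":0,"z":0.8,"roll":0},{"x":0,"y":0,"z":0.8,"roll":0},{"x":0,"y":0,"z":0.7,"roll":0},{"x":0,"y":0,"z":0.35,"roll":0},{"x":0,"y":0,"z":0,"roll":0},{"x":0,"y":0,"z":0,"roll":0}]' --fingers 1

```text
t: 21.4
ee_pos: [416.5, -145.3, -29.2]
ee_rot: [0.983, 0.183, -0.0, -0.0]
wrist_force: [-0.0, -0.2, 0.5]
opening: 85.1
grasp_force: 0.0
```

Call:
carry_out --commands '[{"x":0,"y":0,"z":0,"roll":0},{"x":0,"y":0,"z":0,"roll":0},{"x":0,"y":0,"z":0,"roll":0},{"x":0,"y":0,"z":0,"roll":0},{"x":0,"y":0,"z":0,"roll":0}]' --fingers 0

```text
t: 21.82
ee_pos: [416.8, -145.5, -28.4]
ee_rot: [0.983, 0.184, 0.001, 0.0]
wrist_force: [-2.8, 0.9, 14.7]
opening: 48.5
grasp_force: 59.9
```

```bash
python3 - <<'E'
from h import *
need(650,-127,95,-0.5)
c=snap('wrist');plate(c,420,-145,12,50,125)
E
```

```text
t 21.82 at [ 416.8 -145.5  -28.4] yaw 21.2 need x,y,z [11.21  3.35 -6.17] roll 3.78 F [-2.8  0.9 14.7] op 48.5 g 59.9
centre [ 417.9 -145.3] sides [49.8 49.6] exp 50 yaw 21.1 px [322. 264.]
```

Call:
carry_out --commands '[{"x":0,"y":0,"z":-0.3,"roll":0},{"x":0,"y":0,"z":-0.8,"roll":0},{"x":0,"y":0,"z":-0.9,"roll":0.6},{"x":0,"y":0,"z":-0.9,"roll":0.8},{"x":0,"y":0,"z":-0.9,"roll":0.8},{"x":0,"y":0,"z":-0.9,"roll":0.8},{"x":0,"y":0,"z":-0.9,"roll":0.6},{"x":0.4,"y":0,"z":-0.5,"roll":0.18},{"x":0.9,"y":-0.1,"z":0,"roll":0},{"x":0.9,"y":-0.1,"z":0,"roll":0},{"x":0.9,"y":-0.1,"z":0,"roll":0},{"x":0.9,"y":-0.1,"z":0,"roll":0},{"x":0.9,"y":-0.1,"z":0,"roll":0},{"x":0.9,"y":-0.1,"z":0,"roll":0},{"x":0.9,"y":-0.1,"z":0,"roll":0},{"x":0.9,"y":-0.1,"z":0,"roll":0},{"x":0.9,"y":-0.1,"z":0,"roll":0},{"x":0.9,"y":-0.1,"z":0,"roll":0},{"x":0,"y":0,"z":0,"roll":0},{"x":0,"y":0,"z":0,"roll":0}]' --fingers 0

```text
t: 23.53
ee_pos: [604.7, -126.5, 92.6]
ee_rot: [1.0, -0.004, -0.0, -0.0]
wrist_force: [-0.7, 0.5, -0.9]
opening: 48.3
grasp_force: 62.9
```

```bash
python3 - <<'E'
from h import *
need(648.5,-127.2,43,-0.5)
E
```

```text
t 23.53 at [ 604.7 -126.5   92.6] yaw -0.4 need x,y,z [2.19 0.02 2.48] roll 0.01 F [-0.7  0.5 -0.9] op 48.3 g 62.9
```

Call:
carry_out --commands '[{"x":0.6,"y":0.02,"z":0,"roll":0},{"x":0.9,"y":0,"z":0.3,"roll":0},{"x":0.5,"y":0,"z":0.6,"roll":0},{"x":0.19,"y":0,"z":0.8,"roll":0},{"x":0,"y":0,"z":0.5,"roll":0},{"x":0,"y":0,"z":0.25,"roll":0},{"x":0,"y":0,"z":0,"roll":0},{"x":0,"y":0,"z":0,"roll":0}]' --fingers 0

```text
t: 24.2
ee_pos: [647.8, -127.5, 43.9]
ee_rot: [1.0, -0.004, -0.0, -0.0]
wrist_force: [0.2, -0.0, -1.3]
opening: 47.8
grasp_force: 62.9
```

```bash
python3 - <<'E'
from h import *
need(648.5,-127.2,39.6,-0.5)
E
```

```text
t 24.2 at [ 647.8 -127.5   43.9] yaw -0.5 need x,y,z [ 0.03 -0.01  0.22] roll 0.0 F [ 0.2 -0.  -1.3] op 47.8 g 62.9
```

Call:
carry_out --commands '[{"x":0.03,"y":0,"z":0.1,"roll":0},{"x":0,"y":0,"z":0.1,"roll":0},{"x":0,"y":0,"z":0,"roll":0}]' --fingers 0

```text
t: 24.45
ee_pos: [649.0, -127.5, 39.8]
ee_rot: [1.0, -0.004, 0.0, 0.0]
wrist_force: [-0.4, -0.1, -0.9]
opening: 48.1
grasp_force: 62.8
```

Call:
carry_out --commands '[{"x":0,"y":0,"z":0.05,"roll":0},{"x":0,"y":0,"z":0.04,"roll":0},{"x":0,"y":0,"z":0,"roll":0}]' --fingers 0

```text
t: 24.7
ee_pos: [649.1, -127.5, 39.6]
ee_rot: [1.0, -0.004, 0.001, 0.0]
wrist_force: [-6.7, 0.3, 17.9]
opening: 48.1
grasp_force: 64.8
```

Call:
carry_out --commands '[{"x":0,"y":0,"z":0,"roll":0},{"x":0,"y":0,"z":0,"roll":0},{"x":0,"y":0,"z":0,"roll":0},{"x":0,"y":0,"z":0,"roll":0},{"x":0,"y":0,"z":-0.4,"roll":0},{"x":0,"y":0,"z":-0.9,"roll":0},{"x":0,"y":0,"z":-0.9,"roll":0},{"x":-0.6,"y":0,"z":-0.5,"roll":0},{"x":-0.9,"y":0,"z":0,"roll":0},{"x":-0.9,"y":0,"z":0,"roll":0},{"x":-0.9,"y":0,"z":0,"roll":0},{"x":-0.4,"y":0,"z":0,"roll":0},{"x":0,"y":0,"z":0,"roll":0},{"x":0,"y":0,"z":0,"roll":0}]' --fingers 1

```text
t: 25.87
ee_pos: [575.6, -127.0, 92.4]
ee_rot: [1.0, -0.004, 0.0, 0.0]
wrist_force: [0.3, 0.2, -0.3]
opening: 85.5
grasp_force: 0.0
```

```bash
python3 - <<'E'
from h import *
c=snap('wrist');plate(c,649,-127.5,80,50,130)
t=snap('top');im=t['bgr']
a=cv2.resize(im[255:305,90:250],None,fx=4.5,fy=4.5,interpolation=cv2.INTER_CUBIC)
b=cv2.resize(c['bgr'][20:190,220:420],None,fx=1.6,fy=1.6,interpolation=cv2.INTER_CUBIC)
o=np.zeros((a.shape[0]+b.shape[0],720,3),np.uint8);o[:a.shape[0]]=a[:,:720];o[a.shape[0]:,:b.shape[1]]=b
cv2.imwrite('pics/x1.png',o);print(o.shape,a.shape);need(380,250,95)
E
```

```text
centre [ 650.  -128.1] sides [56.  61.3] exp 50 yaw -0.5 px [320. 107.]
(497, 720, 3) (225, 720, 3)
t 25.97 at [ 576. -127.   92.] yaw -0.5 need x,y,z [ -9.95 -18.77  -0.15] roll 0.0 F [ 0.6 -0.3  1. ] op 85.4 g 0.0
```

View pics/x1.png

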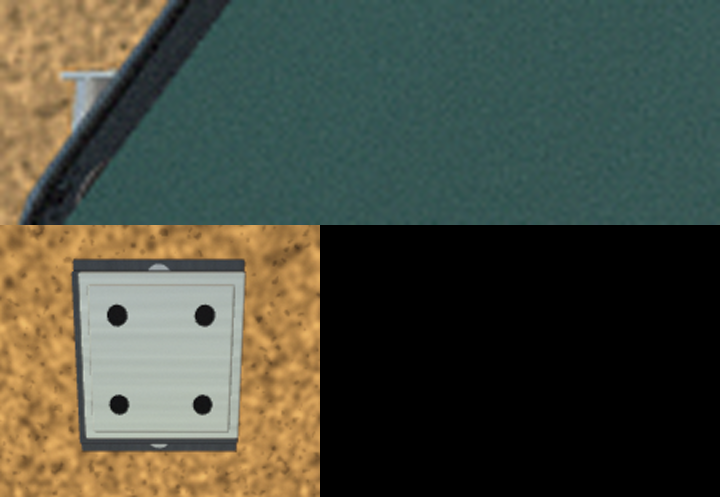

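The stack on the short stand is good: the 12 plate (crop 87..234) is centred on the 24 plate (79..242), and the head is evenly visible around it. Next I work out the track's rough position and the last-joint range.

```bash
python3 - <<'E'
from h import *
t=snap('top');im=cv2.imread('pics/top0.png');h=cv2.cvtColor(im,cv2.COLOR_BGR2HSV)
m=(h[...,1]<70).astype(np.uint8)*255;m[:258]=0;m[302:]=0;m[:,:90]=0;m[:,250:]=0
m=cv2.morphologyEx(m,cv2.MORPH_OPEN,np.ones((3,3)));m=cv2.morphologyEx(m,cv2.MORPH_CLOSE,np.ones((9,9)))
ct=max(cv2.findContours(m,cv2.RETR_EXTERNAL,cv2.CHAIN_APPROX_NONE)[0],key=cv2.contourArea)
for z in(20,26):
    r=cv2.minAreaRect(np.array([ray(t,q,z)[:2] for q in ct[:,0]],np.float32));print(z,r)
print(cv2.boundingRect(ct),manip.state()['joints'].round(3),yaw())
E
```

```text
20 ((382.52044677734375, 270.66375732421875), (51.484989166259766, 280.3969421386719), 2.2533082962036133)
26 ((382.5801696777344, 268.043212890625), (51.110572814941406, 278.3578186035156), 2.2533068656921387)
(105, 267, 126, 27) [-0.355  0.425 -0.108  1.038  0.     2.795] -0.00802657701485553
```

Call:
carry_out --commands '[{"x":-0.4,"y":-0.6,"z":0,"roll":0},{"x":-0.7,"y":-1,"z":0,"roll":0},{"x":-0.7,"y":-1,"z":0,"roll":0},{"x":-0.7,"y":-1,"z":0,"roll":0},{"x":-0.7,"y":-1,"z":0,"roll":0},{"x":-0.7,"y":-1,"z":0,"roll":0},{"x":-0.7,"y":-1,"z":0,"roll":0},{"x":-0.7,"y":-1,"z":0,"roll":0},{"x":-0.7,"y":-1,"z":0,"roll":0},{"x":-0.7,"y":-1,"z":0,"roll":0},{"x":-0.7,"y":-1,"z":0,"roll":0},{"x":-0.7,"y":-1,"z":0,"roll":0},{"x":-0.7,"y":-1,"z":0,"roll":0},{"x":-0.7,"y":-1,"z":0,"roll":0},{"x":-0.7,"y":-1,"z":0,"roll":0},{"x":-0.7,"y":-1,"z":0,"roll":0},{"x":-0.7,"y":-1,"z":0,"roll":0},{"x":-0.7,"y":-1,"z":0,"roll":0},{"x":-0.7,"y":-1,"z":0,"roll":-0.2},{"x":-0.5,"y":-1,"z":0,"roll":-0.25}]' --fingers 1

```text
t: 27.68
ee_pos: [302.0, 154.0, 99.5]
ee_rot: [0.996, 0.076, -0.002, -0.041]
wrist_force: [0.2, 0.9, -0.0]
opening: 85.6
grasp_force: 0.0
```

```bash
python3 - <<'E'
from h import *
c=snap('wrist','x2.png');need(309,270,92,2.2)
print(proj(c,(384,270,26)))
h=cv2.cvtColor(c['bgr'],cv2.COLOR_BGR2HSV)
for th in(60,90):
    m=(h[...,1]<th).astype(np.uint8)*255
    m[230:]=0
    m=cv2.morphologyEx(cv2.morphologyEx(m,cv2.MORPH_OPEN,np.ones((3,3))),cv2.MORPH_CLOSE,np.ones((15,15)))
    for ct in cv2.findContours(m,cv2.RETR_EXTERNAL,cv2.CHAIN_APPROX_NONE)[0]:
        if cv2.contourArea(ct)<2000: continue
        for z in(20,26):
            r=cv2.minAreaRect(np.array([ray(c,q,z)[:2] for q in ct[:,0]],np.float32));print(th,z,np.round(r[0],1),np.round(r[1],1),round(r[2],2),cv2.boundingRect(ct))
E
```

```text
t 27.73 at [300.4 155.1  99.6] yaw 8.9 need x,y,z [ 1.31 -5.61  0.38] roll 1.16 F [-1.7 -0.4 -0.2] op 85.1 g 0.0
[192.05664551  69.76917485]
60 20 [274.3 300.3] [ 58.7 329.5] 10.62 (0, 168, 348, 62)
60 26 [276.8 296.7] [ 57.3 321.6] 10.62 (0, 168, 348, 62)
60 20 [383.7 280.4] [ 52.1 288.3] 2.24 (0, 13, 375, 112)
60 26 [383.6 277.4] [ 50.9 281.4] 2.24 (0, 13, 375, 112)
90 20 [274.7 300.4] [ 59.6 329.5] 10.62 (0, 167, 348, 63)
90 26 [277.3 296.8] [ 58.2 321.6] 10.62 (0, 167, 348, 63)
90 20 [383.7 280.4] [ 52.2 288.3] 2.21 (0, 13, 375, 113)
90 26 [383.6 277.3] [ 51.  281.4] 2.21 (0, 13, 375, 113)
```

The last joint reached its limit at this yaw, which I should have foreseen. Turning to the +90° family brings it back to mid-range.

Call:
carry_out --commands '[{"x":0,"y":0,"z":0,"roll":-0.6},{"x":0,"y":0,"z":0,"roll":-0.9},{"x":0,"y":0,"z":0,"roll":-0.9},{"x":0,"y":0,"z":0,"roll":-0.9},{"x":0,"y":0,"z":0,"roll":-0.9},{"x":0,"y":0,"z":0,"roll":-0.9},{"x":0,"y":0,"z":0,"roll":-0.9},{"x":0,"y":0,"z":0,"roll":-0.9},{"x":0,"y":0,"z":0,"roll":-0.9},{"x":0,"y":0,"z":0,"roll":-0.9},{"x":0,"y":0,"z":0,"roll":-0.9},{"x":0,"y":0,"z":0,"roll":-0.9},{"x":0,"y":0,"z":0,"roll":-0.9},{"x":0,"y":0,"z":0,"roll":-0.9},{"x":0,"y":0,"z":0,"roll":-0.9},{"x":0,"y":0,"z":0,"roll":-0.9},{"x":0,"y":0,"z":0,"roll":0},{"x":0,"y":0,"z":0,"roll":0}]' --fingers 1

```text
t: 29.23
ee_pos: [303.6, 153.7, 99.4]
ee_rot: [0.711, 0.702, 0.025, -0.032]
wrist_force: [-0.5, 0.4, -0.5]
opening: 85.3
grasp_force: 0.0
```

```bash
python3 - <<'E'
from h import *
need(384,150,160,92.2);s=manip.state();print(s['ee_rot'],s['joints'])
E
```

```text
t 29.23 at [303.6 153.7  99.4] yaw 89.2 need x,y,z [-0.13  4.02 -3.03] roll -0.52 F [-0.5  0.4 -0.5] op 85.3 g 0.0
[ 0.71113419  0.70187151  0.02520958 -0.03207857] [ 1.49333168e-01  3.37006571e-04 -6.68138736e-01  8.99330937e-01
  8.15659863e-02  1.73336190e+00]
```

The limit left the tool tilted by about 4.7° on joint 5. Bumping the opposite end of joint 6's range should take the tilt back out, and there's time for it. Rolling there.

Call:
carry_out --commands '[{"x":0,"y":0,"z":0,"roll":-1},{"x":0,"y":0,"z":0,"roll":-1},{"x":0,"y":0,"z":0,"roll":-1},{"x":0,"y":0,"z":0,"roll":-1},{"x":0,"y":0,"z":0,"roll":-1},{"x":0,"y":0,"z":0,"roll":-1},{"x":0,"y":0,"z":0,"roll":-1},{"x":0,"y":0,"z":0,"roll":-1},{"x":0,"y":0,"z":0,"roll":-1},{"x":0,"y":0,"z":0,"roll":-1},{"x":0,"y":0,"z":0,"roll":-1},{"x":0,"y":0,"z":0,"roll":-1},{"x":0,"y":0,"z":0,"roll":-1},{"x":0,"y":0,"z":0,"roll":-1},{"x":0,"y":0,"z":0,"roll":-1},{"x":0,"y":0,"z":0,"roll":-1},{"x":0,"y":0,"z":0,"roll":-1},{"x":0,"y":0,"z":0,"roll":-1},{"x":0,"y":0,"z":0,"roll":-1},{"x":0,"y":0,"z":0,"roll":-1}]' --fingers 1

```text
t: 30.9
ee_pos: [303.7, 153.7, 99.3]
ee_rot: [-0.208, 0.977, 0.041, 0.004]
wrist_force: [-0.2, 1.0, 0.6]
opening: 85.2
grasp_force: 0.0
```

Call:
carry_out --commands '[{"x":0,"y":0,"z":0,"roll":-1},{"x":0,"y":0,"z":0,"roll":-1},{"x":0,"y":0,"z":0,"roll":-1},{"x":0,"y":0,"z":0,"roll":-1},{"x":0,"y":0,"z":0,"roll":-1},{"x":0,"y":0,"z":0,"roll":-1},{"x":0,"y":0,"z":0,"roll":-1},{"x":0,"y":0,"z":0,"roll":-1},{"x":0,"y":0,"z":0,"roll":-1},{"x":0,"y":0,"z":0,"roll":-1},{"x":0,"y":0,"z":0,"roll":-1},{"x":0,"y":0,"z":0,"roll":-1},{"x":0,"y":0,"z":0,"roll":-1},{"x":0,"y":0,"z":0,"roll":-1},{"x":0,"y":0,"z":0,"roll":-1},{"x":0,"y":0,"z":0,"roll":-1},{"x":0,"y":0,"z":0,"roll":-1},{"x":0,"y":0,"z":0,"roll":-1},{"x":0,"y":0,"z":0,"roll":-1},{"x":0,"y":0,"z":0,"roll":-1}]' --fingers 1

```text
t: 32.57
ee_pos: [303.6, 153.7, 99.3]
ee_rot: [0.935, -0.353, -0.019, -0.036]
wrist_force: [-1.0, -1.0, 0.4]
opening: 85.7
grasp_force: 0.0
```

```bash
cat >> h.py <<'E'
def tilt():
    from scipy.spatial.transform import Rotation as R
    s=manip.state();print('t',s['t'],'joints',s['joints'].round(3),'tool z',R.from_quat(s['ee_rot']).as_matrix()[:,2].round(4),'pos',s['ee_pos'].round(1),'yaw',np.degrees(yaw())%360)
E
python3 -c "
from h import *
tilt()"
```

```text
t 32.5667 joints [ 1.490e-01  1.000e-03 -6.680e-01  8.990e-01  8.200e-02 -2.271e+00] tool z [-0.0093  0.081  -0.9967] pos [303.6 153.7  99.3] yaw 318.67453490779405
```

Call:
carry_out --commands '[{"x":0,"y":0,"z":0,"roll":-1},{"x":0,"y":0,"z":0,"roll":-1},{"x":0,"y":0,"z":0,"roll":-1},{"x":0,"y":0,"z":0,"roll":-1},{"x":0,"y":0,"z":0,"roll":-1},{"x":0,"y":0,"z":0,"roll":-1},{"x":0,"y":0,"z":0,"roll":-1},{"x":0,"y":0,"z":0,"roll":-1},{"x":0,"y":0,"z":0,"roll":-1},{"x":0,"y":0,"z":0,"roll":-0.5},{"x":0,"y":0,"z":0,"roll":0}]' --fingers 1

```text
t: 33.48
ee_pos: [300.3, 170.7, 99.3]
ee_rot: [0.994, 0.105, 0.001, -0.035]
wrist_force: [0.5, -0.8, -0.0]
opening: 85.7
grasp_force: 0.0
```

```bash
python3 -c "
from h import *
tilt()"
```

```text
t 33.4833 joints [ 0.215  0.007 -0.661  0.894  0.068 -3.137] tool z [-0.0056  0.0688 -0.9976] pos [300.3 170.7  99.3] yaw 12.099069920232257
```

It works, and the tilt is shrinking. Continuing.

Call:
carry_out --commands '[{"x":0,"y":0,"z":0,"roll":-0.7},{"x":0,"y":0,"z":0,"roll":-0.7},{"x":0,"y":0,"z":0,"roll":-0.7},{"x":0,"y":0,"z":0,"roll":0}]' --fingers 1

```text
t: 33.82
ee_pos: [285.7, 213.5, 99.2]
ee_rot: [0.982, 0.189, 0.007, -0.017]
wrist_force: [-0.8, 0.2, -0.5]
opening: 85.4
grasp_force: 0.0
```

```bash
python3 -c "
from h import *
tilt()"
```

```text
t 33.8167 joints [ 0.383  0.023 -0.643  0.884  0.032 -3.138] tool z [ 0.0072  0.037  -0.9993] pos [285.7 213.5  99.2] yaw 21.796311820559524
```

Call:
carry_out --commands '[{"x":0,"y":0,"z":0,"roll":-0.6},{"x":0,"y":0,"z":0,"roll":-0.6},{"x":0,"y":0,"z":0,"roll":-0.6},{"x":0,"y":0,"z":0,"roll":0}]' --fingers 1

```text
t: 34.15
ee_pos: [268.0, 247.8, 99.2]
ee_rot: [0.966, 0.257, 0.012, -0.002]
wrist_force: [-0.1, -0.5, -0.7]
opening: 85.6
grasp_force: 0.0
```

```bash
python3 -c "
from h import *
tilt()"
```

```text
t 34.15 joints [ 5.230e-01  4.000e-02 -6.250e-01  8.820e-01 -1.000e-03 -3.139e+00] tool z [ 0.0213  0.0106 -0.9997] pos [268.  247.8  99.2] yaw 29.802990416856264
```

Joint 5 is back to zero. A 1.4° outward lean remains, and it's constant and harmless because the track is gripped and released at the same tool orientation. Now measure the track from here.

```bash
cat >> h.py <<'E'
def need(x,y,z,yw=None):
    from scipy.spatial.transform import Rotation as R
    s=manip.state();p=s['ee_pos'];M=R.from_quat(s['ee_rot']).as_matrix();a=np.arctan2(M[1,0],M[0,0])
    d=M.T@(np.array([x,y,z])-p)/20
    r=0 if yw is None else ((np.radians(yw)-a+np.pi/2)%np.pi-np.pi/2)
    print('t',round(s['t'],2),'at',p.round(1),'yaw',np.degrees(a).round(1),'need',d.round(2),'roll',np.round(-r/.1,2),'F',s['wrist_force'].round(1),'op',round(s['opening'],1),'g',round(s['grasp_force'],1))
def track(c,x,y,z=26,zs=(20,26)):
    h=cv2.cvtColor(c['bgr'],cv2.COLOR_BGR2HSV)
    m=((h[...,1]<80)&(h[...,2]>60)).astype(np.uint8)*255
    m=cv2.morphologyEx(cv2.morphologyEx(m,cv2.MORPH_OPEN,np.ones((3,3))),cv2.MORPH_CLOSE,np.ones((13,13)))
    p=proj(c,(x,y,z));print('px',p.round())
    for ct in cv2.findContours(m,cv2.RETR_EXTERNAL,cv2.CHAIN_APPROX_NONE)[0]:
        if cv2.pointPolygonTest(ct,(float(p[0]),float(p[1])),True)>-3:
            for zz in zs:
                r=cv2.minAreaRect(np.array([ray(c,q,zz)[:2] for q in ct[:,0]],np.float32));print(zz,np.round(r[0],1),np.round(r[1],1),round(r[2],2),cv2.boundingRect(ct))
E
python3 - <<'E'
from h import *
track(snap('wrist','x3.png'),384,270);track(snap('top'),384,270)
need(384.5,271,60,-87.8)
E
```

```text
px [373.  51.]
20 [387.  261.5] [ 54.7 257.3] 2.19 (208, 0, 333, 166)
26 [385.6 262. ] [ 53.4 251.2] 2.19 (208, 0, 333, 166)
px [167. 279.]
20 [382.3 270.7] [ 52.  280.4] 2.25 (105, 267, 126, 27)
26 [382.3 268. ] [ 51.6 278.3] 2.25 (105, 267, 126, 27)
t 34.25 at [268.6 246.8  99.1] yaw 29.6 need [5.59 1.81 2.09] roll -10.92 F [-0.3 -0.7  0.9] op 85.3 g 0.0
```

Call:
carry_out --commands '[{"x":0.5,"y":0.2,"z":0,"roll":0},{"x":0.8,"y":0.25,"z":0,"roll":0},{"x":0.8,"y":0.25,"z":0,"roll":0},{"x":0.8,"y":0.25,"z":0,"roll":0},{"x":0.8,"y":0.25,"z":0,"roll":0},{"x":0.8,"y":0.25,"z":0,"roll":0},{"x":0.8,"y":0.25,"z":0,"roll":0},{"x":0.29,"y":0.11,"z":0,"roll":0.5},{"x":0,"y":0,"z":0,"roll":1},{"x":0,"y":0,"z":0,"roll":1},{"x":0,"y":0,"z":0,"roll":1},{"x":0,"y":0,"z":0,"roll":1},{"x":0,"y":0,"z":0,"roll":1},{"x":0,"y":0,"z":0,"roll":1},{"x":0,"y":0,"z":0,"roll":1},{"x":0,"y":0,"z":0,"roll":1},{"x":0,"y":0,"z":0,"roll":1},{"x":0,"y":0,"z":0,"roll":1},{"x":0,"y":0,"z":0,"roll":1},{"x":0,"y":0,"z":0,"roll":1}]' --fingers 1

```text
t: 35.92
ee_pos: [375.5, 286.5, 102.1]
ee_rot: [0.928, -0.372, 0.014, -0.004]
wrist_force: [0.5, -0.5, 0.2]
opening: 85.5
grasp_force: 0.0
```

Call:
carry_out --commands '[{"x":0,"y":0,"z":0,"roll":1},{"x":0,"y":0,"z":0,"roll":1},{"x":0,"y":0,"z":0,"roll":1},{"x":0,"y":0,"z":0,"roll":1},{"x":0,"y":0,"z":0,"roll":1},{"x":0,"y":0,"z":0,"roll":1},{"x":0,"y":0,"z":0,"roll":1},{"x":0,"y":0,"z":0,"roll":1},{"x":0,"y":0,"z":0,"roll":0},{"x":0,"y":0,"z":0,"roll":0}]' --fingers 1

```text
t: 36.75
ee_pos: [375.2, 286.7, 102.1]
ee_rot: [0.713, -0.701, 0.011, -0.009]
wrist_force: [-0.3, 0.2, -0.2]
opening: 85.2
grasp_force: 0.0
```

```bash
python3 - <<'E'
from h import *
tilt();need(384,270,60,-87.8)
c=snap('wrist','x4.png');track(c,385,230)
E
```

```text
t 36.75 joints [ 0.49   0.215 -0.401  0.93  -0.016 -1.098] tool z [ 0.0287 -0.0029 -0.9996] pos [375.2 286.7 102.1] yaw 271.0086116239679
t 36.75 at [375.2 286.7 102.1] yaw -89.0 need [ 0.83 -0.37  2.12] roll -0.21 F [-0.3  0.2 -0.2] op 85.2 g 0.0
px [312. 128.]
20 [383.9 281.1] [ 52.  280.4] 2.27 (272, 0, 73, 329)
26 [383.6 279.4] [ 50.8 273.7] 2.27 (272, 0, 73, 329)
```

Call:
carry_out --commands '[{"x":0.4,"y":-0.1,"z":0,"roll":-0.21},{"x":0.42,"y":-0.11,"z":0.4,"roll":0},{"x":0,"y":0,"z":0.8,"roll":0},{"x":0,"y":0,"z":0.8,"roll":0},{"x":0,"y":0,"z":0.8,"roll":0},{"x":0,"y":0,"z":0.8,"roll":0},{"x":0,"y":0,"z":0.8,"roll":0},{"x":0,"y":0,"z":0.8,"roll":0},{"x":0,"y":0,"z":0.8,"roll":0},{"x":0,"y":0,"z":0.3,"roll":0},{"x":0,"y":0,"z":0,"roll":0}]' --fingers 1

```text
t: 37.72
ee_pos: [381.8, 269.6, -25.0]
ee_rot: [0.72, -0.694, 0.011, -0.008]
wrist_force: [-0.8, -0.4, -0.3]
opening: 85.4
grasp_force: 0.0
```

```bash
python3 - <<'E'
from h import *
tilt();need(383.5,270.5,-27,-87.8)
E
```

```text
t 37.7167 joints [ 0.451  0.353 -0.619  0.576 -0.015 -1.158] tool z [ 0.0263 -0.004  -0.9996] pos [381.8 269.6 -25. ] yaw 272.1727842963419
t 37.72 at [381.8 269.6 -25. ] yaw -87.8 need [-0.04 -0.08  0.1 ] roll -0.01 F [-0.8 -0.4 -0.3] op 85.4 g 0.0
```

Call:
carry_out --commands '[{"x":-0.04,"y":-0.08,"z":0,"roll":0},{"x":0,"y":0,"z":0,"roll":0},{"x":0,"y":0,"z":0,"roll":0},{"x":0,"y":0,"z":0,"roll":0},{"x":0,"y":0,"z":0,"roll":0},{"x":0,"y":0,"z":0,"roll":0},{"x":0,"y":0,"z":0,"roll":0}]' --fingers 0

```text
t: 38.3
ee_pos: [384.9, 271.6, -22.5]
ee_rot: [0.72, -0.694, 0.012, -0.01]
wrist_force: [-0.9, -2.1, 12.2]
opening: 48.9
grasp_force: 61.3
```

```bash
python3 - <<'E'
from h import *
tilt();need(649,-47,130,-90.6);track(snap('top'),384,270)
E
```

```text
t 38.3 joints [ 0.452  0.352 -0.612  0.58  -0.015 -1.157] tool z [ 0.0307 -0.0023 -0.9995] pos [384.9 271.6 -22.5] yaw 272.163286658811
t 38.3 at [384.9 271.6 -22.5] yaw -87.8 need [ 16.44 -12.82  -7.18] roll 0.48 F [-0.9 -2.1 12.2] op 48.9 g 61.3
px [167. 279.]
20 [384.7 208.3] [ 51.6 155.6] 2.21 (161, 267, 70, 25)
26 [384.8 206.1] [ 51.2 154.5] 2.21 (161, 267, 70, 25)
```

Gripped (opening 48.9). Lift, turn into line and carry the track round in front of the stands, well clear of the conveyor.

Call:
carry_out --commands '[{"x":0,"y":0,"z":-0.3,"roll":0},{"x":0,"y":0,"z":-0.7,"roll":0},{"x":0,"y":0,"z":-0.9,"roll":0},{"x":0,"y":0,"z":-0.9,"roll":0},{"x":0,"y":0,"z":-0.9,"roll":0.1},{"x":0,"y":0,"z":-0.9,"roll":0.2},{"x":0.3,"y":-0.1,"z":-0.6,"roll":0.18},{"x":0.6,"y":-0.3,"z":0,"roll":0},{"x":0.9,"y":-0.45,"z":0,"roll":0},{"x":0.9,"y":-0.45,"z":0,"roll":0},{"x":0.9,"y":-0.45,"z":0,"roll":0},{"x":0.9,"y":-0.45,"z":0,"roll":0},{"x":0.9,"y":-0.45,"z":0,"roll":0},{"x":0.9,"y":-0.45,"z":0,"roll":0},{"x":0.9,"y":-0.45,"z":0,"roll":0},{"x":0.9,"y":-0.45,"z":0,"roll":0},{"x":0.9,"y":-0.45,"z":0,"roll":0},{"x":0.9,"y":-0.45,"z":0,"roll":0},{"x":0.9,"y":-0.45,"z":0,"roll":0},{"x":0.9,"y":-0.45,"z":0,"roll":0}]' --fingers 0

```text
t: 40.02
ee_pos: [494.7, 35.6, 84.7]
ee_rot: [-0.703, 0.711, -0.011, 0.009]
wrist_force: [0.9, -0.1, -4.2]
opening: 48.8
grasp_force: 64.7
```

```bash
python3 - <<'E'
from h import *
tilt();need(560,-57,85,-90.6)
E
```

```text
t 40.0167 joints [-0.092  0.263 -0.386  0.893 -0.    -1.653] tool z [ 0.0285 -0.0029 -0.9996] pos [494.7  35.6  84.7] yaw 269.41752292021465
t 40.02 at [494.7  35.6  84.7] yaw -90.6 need [ 4.6  -3.31  0.09] roll 0.0 F [ 0.9 -0.1 -4.2] op 48.8 g 64.7
```

Call:
carry_out --commands '[{"x":0.9,"y":-0.6,"z":0,"roll":0},{"x":0.9,"y":-0.6,"z":0,"roll":0},{"x":0.9,"y":-0.6,"z":0,"roll":0},{"x":0.9,"y":-0.6,"z":0,"roll":0},{"x":0.7,"y":-0.6,"z":0,"roll":0},{"x":0.3,"y":-0.3,"z":0,"roll":0},{"x":0,"y":0,"z":0,"roll":0},{"x":0,"y":0,"z":0,"roll":0}]' --fingers 0

```text
t: 40.68
ee_pos: [559.2, -55.8, 86.4]
ee_rot: [-0.703, 0.711, -0.011, 0.009]
wrist_force: [0.4, 0.1, -3.9]
opening: 48.7
grasp_force: 64.8
```

```bash
python3 - <<'E'
from h import *
tilt();need(649,-47,85,-90.6)
t=snap('top','x5.png');w=snap('wrist','x6.png')
z=manip.state()['ee_pos'][2]+22.5+26
print(z,[proj(t,(560+dx,-57+dy,z)).round() for dx in(-25,25) for dy in(-140,140)])
print([proj(w,(560+dx,-57+dy,z)).round() for dx in(-25,25) for dy in(-140,)])
# end edges of the track along the centre in top: min-channel profile
p0=proj(t,(560,-57-170,z));p1=proj(t,(560,-57-110,z))
for a,b in((-170,-110),(110,170)):
    ys=np.arange(a,b,2.)
    print([(int(y),int(t['bgr'][int(round(q[1])),int(round(q[0]))].min())) for y in ys for q in[proj(t,(578,-57+y,z))]])
E
```

```text
t 40.6833 joints [-0.247  0.365 -0.223  0.955  0.004 -1.807] tool z [ 0.0278 -0.0025 -0.9996] pos [559.2 -55.8  86.4] yaw 269.3949938630866
t 40.68 at [559.2 -55.8  86.4] yaw -90.6 need [-0.49 -4.48  0.19] roll -0.0 F [ 0.4  0.1 -3.9] op 48.7 g 64.8
134.94777388615904 [array([384., 203.]), array([242., 203.]), array([383., 178.]), array([244., 178.])]
[array([ 388., -119.]), array([ 230., -114.])]
[(-170, 89), (-168, 88), (-166, 88), (-164, 90), (-162, 91), (-160, 95), (-158, 79), (-156, 96), (-154, 108), (-152, 100), (-150, 94), (-148, 87), (-146, 85), (-144, 84), (-142, 74), (-140, 74), (-138, 89), (-136, 98), (-134, 85), (-132, 80), (-130, 81), (-128, 104), (-126, 126), (-124, 147), (-122, 149), (-120, 153), (-118, 153), (-116, 155), (-114, 134), (-112, 114)]
[(110, 48), (112, 46), (114, 48), (116, 42), (118, 46), (120, 43), (122, 52), (124, 50), (126, 54), (128, 49), (130, 48), (132, 51), (134, 45), (136, 45), (138, 50), (140, 51), (142, 47), (144, 53), (146, 49), (148, 51), (150, 51), (152, 52), (154, 49), (156, 43), (158, 48), (160, 45), (162, 50), (164, 47), (166, 47), (168, 56)]
```

```bash
python3 - <<'E'
from h import *
t=snap('top');p=manip.state()['ee_pos'];z=p[2]+48.5
h=cv2.cvtColor(t['bgr'],cv2.COLOR_BGR2HSV)
for dx in(-23,-10,0,10,23):
    print(dx,[int(h[int(round(q[1])),int(round(q[0])),1]) for y in range(-160,-100,3) for q in[proj(t,(p[0]+dx,p[1]+y,z))]])
print('y list',list(range(-160,-100,3)))
b=cv2.resize(t['bgr'][150:230,220:420],None,fx=4,fy=4,interpolation=cv2.INTER_CUBIC);cv2.imwrite('pics/x7.png',b)
E
```

```text
-23 [203, 203, 202, 201, 208, 210, 201, 230, 178, 21, 13, 6, 8, 17, 32, 5, 14, 18, 5, 8]
-10 [203, 203, 213, 197, 208, 193, 150, 161, 129, 21, 11, 7, 6, 13, 33, 10, 16, 21, 11, 5]
0 [114, 119, 116, 123, 119, 120, 116, 116, 133, 24, 3, 4, 12, 18, 37, 13, 19, 14, 13, 10]
10 [115, 118, 120, 119, 116, 117, 119, 120, 137, 26, 7, 9, 3, 17, 33, 7, 15, 19, 13, 3]
23 [112, 117, 118, 119, 120, 118, 122, 117, 92, 101, 107, 109, 106, 78, 105, 104, 100, 108, 103, 61]
y list [-160, -157, -154, -151, -148, -145, -142, -139, -136, -133, -130, -127, -124, -121, -118, -115, -112, -109, -106, -103]
```

View pics/x7.png

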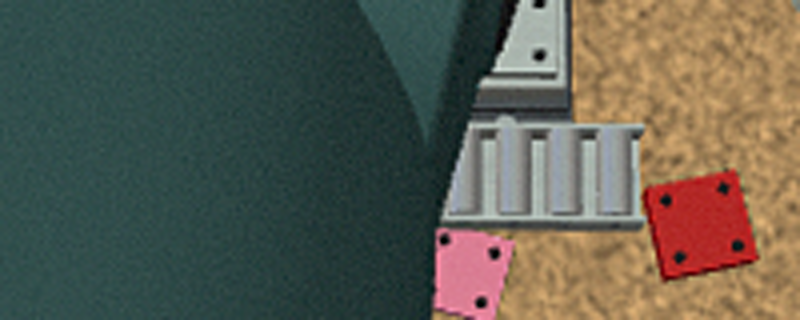

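The track end is at crop (642,125..222), with rollers at x = 614, 563, 512 and 463. To see how it's held I'll use the roller pitch in the wrist view, since a roller should sit exactly at the track's centre.

```bash
python3 - <<'E'
from h import *
w=snap('wrist');p=manip.state()['ee_pos'];z=p[2]+22.5+30
g=cv2.cvtColor(w['bgr'],cv2.COLOR_BGR2GRAY)
s=np.arange(0,150,1.);v=[]
for k in s:
    r=[]
    for dx in(-12,-6,0,6,12):
        q=proj(w,(p[0]+dx,p[1]-k,z));i,j=int(round(q[1])),int(round(q[0]))
        if 0<=i<400 and 0<=j<640:r.append(g[i,j])
    v.append(int(np.mean(r)) if r else -1)
print(list(zip(s.astype(int).tolist(),v)))
for cx in(642,):
  t=snap('top')
  for r in(127,220):
    for zz in(125,135):print(r,zz,ray(t,(220+(cx+.5)/4-.5,150+(r+.5)/4-.5),zz).round(1),p.round(1))
E
```

```text
[(0, 138), (1, 127), (2, 121), (3, 116), (4, 114), (5, 111), (6, 105), (7, 99), (8, 91), (9, 80), (10, 98), (11, 183), (12, 183), (13, 184), (14, 177), (15, 159), (16, 169), (17, 164), (18, 169), (19, 169), (20, 165), (21, 161), (22, 159), (23, 157), (24, 154), (25, 132), (26, 123), (27, 116), (28, 114), (29, 112), (30, 107), (31, 98), (32, 82), (33, 180), (34, 185), (35, 185), (36, 184), (37, 184), (38, 176), (39, 155), (40, 160), (41, 167), (42, 165), (43, 169), (44, 167), (45, 163), (46, 163), (47, 161), (48, 155), (49, 145), (50, 128), (51, 119), (52, 113), (53, 113), (54, 108), (55, 91), (56, 179), (57, 183), (58, 183), (59, 183), (60, 183), (61, 182), (62, 157), (63, 150), (64, 158), (65, 166), (66, 168), (67, 165), (68, 167), (69, 168), (70, 164), (71, 164), (72, 160), (73, 151), (74, 138), (75, 123), (76, 114), (77, 112), (78, 105), (79, 167), (80, 181), (81, 181), (82, 181), (83, 181), (84, 180), (85, 175), (86, 132), (87, 145), (88, 152), (89, 158), (90, 168), (91, 164), (92, 161), (93, 164), (94, 164), (95, 161), (96, 158), (97, 152), (98, 145), (99, 129), (100, 115), (101, 108), (102, 111), (103, 176), (104, 176), (105, 176), (106, 176), (107, 175), (108, 175), (109, -1), (110, -1), (111, -1), (112, -1), (113, -1), (114, -1), (115, -1), (116, -1), (117, -1), (118, -1), (119, -1), (120, -1), (121, -1), (122, -1), (123, -1), (124, -1), (125, -1), (126, -1), (127, -1), (128, -1), (129, -1), (130, -1), (131, -1), (132, -1), (133, -1), (134, -1), (135, -1), (136, -1), (137, -1), (138, -1), (139, -1), (140, -1), (141, -1), (142, -1), (143, -1), (144, -1), (145, -1), (146, -1), (147, -1), (148, -1), (149, -1)]
127 125 [ 581.1 -192.8  125. ] [559.1 -55.4  86.5]
127 135 [ 578.5 -191.4  135. ] [559.1 -55.4  86.5]
220 125 [ 533.2 -191.6  125. ] [559.1 -55.4  86.5]
220 135 [ 531.2 -190.2  135. ] [559.1 -55.4  86.5]
```

The rollers put the track's centre about 5 mm to +y of the tool, and the top view's end position agrees. Target track centre is (649.8, -48), so the tool goes to about (650.3, -53). Moving over the stacks.

Call:
carry_out --commands '[{"x":-0.03,"y":-0.4,"z":0,"roll":0},{"x":-0.03,"y":-0.8,"z":0,"roll":0},{"x":-0.05,"y":-0.9,"z":0,"roll":0},{"x":-0.05,"y":-0.9,"z":0.1,"roll":0},{"x":0,"y":-0.8,"z":0.1,"roll":0},{"x":0,"y":-0.5,"z":0.1,"roll":0},{"x":0,"y":-0.26,"z":0.1,"roll":0},{"x":0,"y":0,"z":0.1,"roll":0},{"x":0,"y":0,"z":0,"roll":0},{"x":0,"y":0,"z":0,"roll":0}]' --fingers 0

```text
t: 41.77
ee_pos: [650.5, -53.8, 78.9]
ee_rot: [-0.703, 0.711, -0.011, 0.009]
wrist_force: [-0.5, -0.3, -4.2]
opening: 48.8
grasp_force: 64.8
```

```bash
python3 - <<'E'
from h import *
tilt();need(650.3,-53.1,61,-90.6)
t=snap('top','x8.png');p=manip.state()['ee_pos']
h=cv2.cvtColor(t['bgr'],cv2.COLOR_BGR2HSV);g=t['bgr'].max(2)
z=p[2]+48.5
for dx in(-12,0,12):
    print(dx,[(int(h[i,j,1]),int(g[i,j])) for y in range(60,130,3) for q in[proj(t,(p[0]+dx,y,z))] for i,j in[(int(round(q[1])),int(round(q[0])))]])
E
```

```text
t 41.7667 joints [-0.209  0.515  0.013  1.041  0.003 -1.769] tool z [ 0.0279 -0.0028 -0.9996] pos [650.5 -53.8  78.9] yaw 269.41094609621996
t 41.77 at [650.5 -53.8  78.9] yaw -90.6 need [-0.04  0.04  0.9 ] roll 0.0 F [-0.5 -0.3 -4.2] op 48.8 g 64.8
-12 [(97, 76), (105, 75), (89, 77), (96, 80), (93, 77), (94, 81), (97, 76), (99, 75), (99, 80), (99, 77), (86, 83), (94, 81), (91, 84), (99, 80), (96, 80), (87, 82), (97, 79), (90, 79), (87, 79), (92, 83), (106, 77), (92, 83), (102, 80), (98, 78)]
0 [(92, 78), (100, 79), (90, 79), (97, 76), (105, 75), (102, 70), (99, 80), (95, 83), (86, 74), (87, 79), (97, 76), (90, 82), (96, 77), (91, 87), (90, 79), (95, 83), (111, 76), (98, 78), (101, 81), (99, 75), (105, 80), (99, 77), (102, 85), (89, 83)]
12 [(92, 78), (96, 77), (85, 78), (95, 78), (98, 83), (103, 79), (93, 77), (96, 80), (87, 79), (92, 78), (91, 76), (95, 78), (92, 80), (88, 84), (91, 81), (83, 80), (86, 80), (94, 76), (98, 78), (98, 83), (88, 84), (96, 82), (97, 84), (92, 83)]
```

Call:
carry_out --commands '[{"x":-0.03,"y":0.04,"z":0.3,"roll":0},{"x":0,"y":0,"z":0.4,"roll":0},{"x":0,"y":0,"z":0.15,"roll":0},{"x":0,"y":0,"z":0,"roll":0},{"x":0,"y":0,"z":0,"roll":0}]' --fingers 0

```text
t: 42.23
ee_pos: [650.7, -53.3, 61.7]
ee_rot: [-0.703, 0.711, -0.011, 0.009]
wrist_force: [-0.3, -0.5, -4.0]
opening: 48.6
grasp_force: 64.7
```

Call:
carry_out --commands '[{"x":0,"y":0,"z":0.06,"roll":0},{"x":0,"y":0,"z":0.06,"roll":0},{"x":0,"y":0,"z":0,"roll":0}]' --fingers 0

```text
t: 42.48
ee_pos: [651.0, -53.4, 59.5]
ee_rot: [-0.703, 0.711, -0.011, 0.009]
wrist_force: [0.5, 0.1, -5.4]
opening: 48.5
grasp_force: 64.8
```

```bash
python3 - <<'E'
from h import *
need(650.3,-53.1,57.5,-90.6)
s=snap('scene','s2.png');im=s['bgr'];h=cv2.cvtColor(im,cv2.COLOR_BGR2HSV)
# profile along the centre line at roller-top height between track end and belt
for dx in(-22,0,22):
    print(dx,[(y,int(h[i,j,1]),int(im[i,j].max())) for y in range(60,135,4) for q in[proj(s,(650+dx,y,110))] for i,j in[(int(round(q[1])),int(round(q[0])))]])
print(proj(s,(650,92,110)),proj(s,(650,107,110)))
E
```

```text
t 42.48 at [651.  -53.4  59.5] yaw -90.6 need [-0.01  0.04  0.1 ] roll 0.0 F [ 0.5  0.1 -5.4] op 48.5 g 64.8
-22 [(60, 79, 133), (64, 75, 132), (68, 91, 135), (72, 70, 128), (76, 59, 126), (80, 77, 139), (84, 65, 141), (88, 91, 148), (92, 93, 137), (96, 118, 140), (100, 122, 134), (104, 124, 132), (108, 123, 122), (112, 111, 117), (116, 79, 100), (120, 15, 67), (124, 8, 91), (128, 11, 94), (132, 11, 114)]
0 [(60, 6, 130), (64, 7, 108), (68, 5, 94), (72, 5, 98), (76, 4, 115), (80, 2, 125), (84, 41, 137), (88, 101, 152), (92, 122, 140), (96, 123, 77), (100, 114, 29), (104, 20, 13), (108, 18, 14), (112, 21, 12), (116, 32, 16), (120, 16, 16), (124, 14, 18), (128, 13, 20), (132, 12, 21)]
22 [(60, 6, 126), (64, 10, 123), (68, 6, 91), (72, 5, 96), (76, 5, 108), (80, 7, 111), (84, 39, 125), (88, 104, 142), (92, 120, 125), (96, 118, 93), (100, 92, 25), (104, 23, 11), (108, 20, 13), (112, 0, 12), (116, 0, 15), (120, 15, 17), (124, 27, 19), (128, 15, 17), (132, 0, 19)]
[403.09038761 190.0067022 ] [409.10670542 188.30190184]
```

Call:
carry_out --commands '[{"x":0,"y":0.03,"z":0.06,"roll":0},{"x":0,"y":0,"z":0.05,"roll":0},{"x":0,"y":0,"z":0,"roll":0}]' --fingers 0

```text
t: 42.78
ee_pos: [650.5, -53.4, 57.6]
ee_rot: [-0.703, 0.711, -0.011, 0.009]
wrist_force: [-1.5, -0.1, -1.6]
opening: 48.5
grasp_force: 65.3
```

Call:
carry_out --commands '[{"x":0,"y":0,"z":0.04,"roll":0},{"x":0,"y":0,"z":0,"roll":0}]' --fingers 0

```text
t: 42.95
ee_pos: [650.5, -53.4, 57.5]
ee_rot: [-0.703, 0.711, -0.011, 0.009]
wrist_force: [-5.9, 1.6, 9.1]
opening: 48.9
grasp_force: 66.5
```

Call:
carry_out --commands '[{"x":0,"y":0,"z":0,"roll":0},{"x":0,"y":0,"z":0,"roll":0},{"x":0,"y":0,"z":0,"roll":0},{"x":0,"y":0,"z":0,"roll":0},{"x":0,"y":0,"z":-0.4,"roll":0},{"x":0,"y":0,"z":-0.9,"roll":0},{"x":0,"y":0,"z":-0.9,"roll":0},{"x":0,"y":0,"z":-0.9,"roll":0},{"x":0.6,"y":0.5,"z":-0.5,"roll":0},{"x":0.9,"y":0.9,"z":0,"roll":0},{"x":0.9,"y":0.9,"z":0,"roll":0},{"x":0.9,"y":0.9,"z":0,"roll":0},{"x":0.9,"y":0.9,"z":0,"roll":0},{"x":0.9,"y":0.9,"z":0,"roll":0},{"x":0.9,"y":0.9,"z":0,"roll":0},{"x":0.9,"y":0.9,"z":0,"roll":0},{"x":0.9,"y":0.9,"z":0,"roll":0},{"x":0.9,"y":0.9,"z":0,"roll":0},{"x":0.9,"y":0.9,"z":0,"roll":0}]' --fingers 1

```text
t: 44.53
ee_pos: [455.0, -244.1, 123.9]
ee_rot: [-0.703, 0.711, -0.011, 0.009]
wrist_force: [0.4, -0.1, -0.3]
opening: 85.6
grasp_force: 0.0
```

```bash
python3 - <<'E'
from h import *
tilt()
t=snap('top','x9.png');im=t['bgr'];h=cv2.cvtColor(im,cv2.COLOR_BGR2HSV)
track(t,648,-50,106,(100,106,110))
for x in(630,640,648,656,666):
    for rng in((76,116,2),):
        print(x,[(y,int(h[i,j,1]),int(im[i,j].max())) for y in range(*rng) for q in[proj(t,(x,y,106))] for i,j in[(int(round(q[1])),int(round(q[0])))]])
E
```

```text
t 44.5333 joints [-0.66   0.267 -0.264  1.016  0.015 -2.22 ] tool z [ 0.0288 -0.0032 -0.9996] pos [ 455.  -244.1  123.9] yaw 269.4008774637228
px [310. 153.]
100 [652.9 -15.7] [335.7 182.5] 65.79 (235, 92, 142, 93)
106 [650.8 -16.3] [333. 181.] 65.79 (235, 92, 142, 93)
110 [649.3 -16.7] [331.2 180. ] 65.79 (235, 92, 142, 93)
630 [(76, 19, 148), (78, 37, 164), (80, 24, 148), (82, 9, 140), (84, 60, 158), (86, 129, 144), (88, 137, 130), (90, 121, 139), (92, 121, 146), (94, 120, 149), (96, 116, 152), (98, 116, 152), (100, 122, 163), (102, 88, 52), (104, 0, 0), (106, 94, 19), (108, 204, 15), (110, 85, 18), (112, 32, 24), (114, 38, 20)]
640 [(76, 14, 143), (78, 37, 152), (80, 18, 145), (82, 20, 143), (84, 85, 141), (86, 126, 154), (88, 124, 164), (90, 124, 164), (92, 120, 155), (94, 117, 150), (96, 113, 147), (98, 122, 148), (100, 117, 159), (102, 216, 26), (104, 234, 12), (106, 105, 17), (108, 121, 21), (110, 170, 18), (112, 28, 18), (114, 51, 10)]
648 [(76, 25, 145), (78, 39, 156), (80, 11, 140), (82, 23, 155), (84, 124, 156), (86, 124, 156), (88, 123, 159), (90, 123, 159), (92, 117, 152), (94, 119, 158), (96, 121, 152), (98, 120, 140), (100, 117, 109), (102, 134, 19), (104, 255, 6), (106, 255, 4), (108, 57, 18), (110, 66, 27), (112, 204, 10), (114, 57, 18)]
656 [(76, 30, 151), (78, 30, 152), (80, 30, 152), (82, 11, 140), (84, 26, 140), (86, 128, 145), (88, 122, 144), (90, 124, 146), (92, 114, 139), (94, 117, 124), (96, 112, 109), (98, 118, 112), (100, 128, 60), (102, 255, 5), (104, 77, 10), (106, 70, 29), (108, 94, 19), (110, 94, 19), (112, 149, 12), (114, 36, 21)]
666 [(76, 9, 136), (78, 38, 149), (80, 27, 153), (82, 3, 160), (84, 17, 59), (86, 74, 90), (88, 134, 141), (90, 122, 155), (92, 117, 144), (94, 118, 138), (96, 117, 131), (98, 121, 137), (100, 121, 93), (102, 61, 21), (104, 61, 21), (106, 255, 1), (108, 85, 6), (110, 142, 9), (112, 255, 5), (114, 49, 21)]
```

The track sits free on both stacks. By the top view the gap runs from about 89.5 (floor end, height-corrected) to 104.5-105, which is about 15 mm. Now check the line and the level via the walls.

```bash
python3 - <<'E'
from h import *
t=snap('top');g=cv2.GaussianBlur(t['bgr'],(1,1),0);h=cv2.cvtColor(g,cv2.COLOR_BGR2HSV)
S=cv2.resize(h[...,1],None,fx=1,fy=1).astype(np.float32);V=g.max(2).astype(np.float32)
def smp(A,P): 
    q=np.array([proj(t,p) for p in P],np.float32);return cv2.remap(A,q[None,:,0],q[None,:,1],cv2.INTER_LINEAR)[0]
# cross sections: saturation drop from cork to track on the gaps between stands, z=106
for ylist in((-185,-180,-176),(-86,-80,-70,-60),(-40,-30,-20,-12),(68,72,76,80)):
    for y in ylist:
        xs=np.arange(605,700,.5);s=smp(S,[(x,y,106) for x in xs]);ok=np.where(s<60)[0]
        print(y,'low-sat x range',xs[ok[0]],xs[ok[-1]],'centre',(xs[ok[0]]+xs[ok[-1]])/2)
for x in(621,623,624,625,626,673,674,675):
    ys=np.arange(70,112,1.);print(x,smp(S,[(x,y,106) for y in ys]).astype(int).tolist())
    ys=np.arange(-205,-170,1.);print('   far',smp(S,[(x,y,106) for y in ys]).astype(int).tolist())
E
```

```text
-185 low-sat x range 615.0 672.0 centre 643.5
-180 low-sat x range 615.0 672.0 centre 643.5
-176 low-sat x range 614.5 672.0 centre 643.25
-86 low-sat x range 616.0 673.0 centre 644.5
-80 low-sat x range 616.5 673.0 centre 644.75
-70 low-sat x range 616.5 673.0 centre 644.75
-60 low-sat x range 617.0 673.0 centre 645.0
-40 low-sat x range 616.5 673.0 centre 644.75
-30 low-sat x range 616.5 673.5 centre 645.0
-20 low-sat x range 617.0 673.5 centre 645.25
-12 low-sat x range 605.0 673.5 centre 639.25
68 low-sat x range 617.0 674.0 centre 645.5
72 low-sat x range 617.5 674.0 centre 645.75
76 low-sat x range 617.5 674.0 centre 645.75
80 low-sat x range 617.5 674.0 centre 645.75
621 [14, 16, 15, 15, 12, 9, 10, 14, 16, 17, 16, 11, 9, 12, 18, 34, 51, 71, 92, 105, 118, 122, 122, 122, 121, 122, 124, 124, 122, 118, 114, 107, 80, 53, 110, 168, 171, 165, 156, 145, 147, 157]
   far [117, 118, 122, 122, 118, 116, 118, 120, 119, 119, 116, 114, 121, 127, 95, 63, 42, 24, 17, 13, 16, 21, 21, 18, 15, 13, 11, 8, 9, 17, 23, 22, 20, 18, 16]
623 [13, 12, 11, 9, 10, 11, 13, 14, 16, 19, 21, 18, 15, 16, 17, 2
[... 1750 characters left out ...]
1, 41, 42, 44, 42, 42, 65, 100, 117, 119, 120, 120, 120, 119, 117, 117, 116, 119, 122, 121, 118, 118, 119, 120, 119, 119, 118, 117, 122]
   far [120, 121, 121, 121, 123, 124, 122, 118, 115, 114, 115, 117, 119, 124, 127, 118, 107, 109, 110, 109, 107, 109, 112, 113, 111, 111, 111, 111, 112, 112, 112, 113, 116, 118, 116]
675 [117, 119, 103, 86, 81, 83, 85, 85, 85, 83, 82, 80, 78, 80, 82, 81, 80, 78, 77, 89, 109, 121, 122, 122, 120, 118, 117, 116, 116, 117, 119, 122, 121, 120, 119, 119, 119, 118, 117, 118, 118, 119]
   far [121, 121, 120, 119, 121, 125, 122, 117, 114, 115, 116, 117, 120, 122, 125, 125, 125, 129, 132, 128, 123, 124, 127, 127, 127, 126, 124, 125, 127, 129, 127, 127, 131, 134, 133]
```

The track spans y = -190.3 to 89.3, 279.6 mm long as it should be. Its slope is 0.008 against the conveyor's 0.0095, the centre line is within about 1 mm, and the gap is about 15 mm. The arm is clear, so I'm handing in.

```bash
python3 -c "
from plant import manip
print(manip.job_done())"
```

```text
the job is handed in; nothing more can be done
None
```

I handed the job in at about 45 s, with plate_18 on the tall stand, plate_24 with plate_12 on it on the short stand, and plate_6 left over. The track lies rollers up across both stacks, about 15 mm from the belt end and about 0.1° and 1 mm off the conveyor line. I did not measure roller height directly: flush and level follow from the plate thicknesses. I did not check the bottle and tape roll again at the end.

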